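# Put away the returned hire kit

## Task

Put away the hire kit that has come back on the counter: lay both tent pegs in the blue bin and both carabiners in the red bin, and set the GPS handset screen up in the charging cradle, fully home and flat in its pocket. Leave everything else on the counter where it is.

Things in the scene. Friction and masses are not known exactly. Their poses are not given: they have to be found in the camera images.
- peg1: tent peg lying flat, 160 mm long: square steel shank 10 x 10 mm, orange head 26 mm wide and 12 mm high at its -x end (x = -80 to -56 mm), small hook on the +y side of the shank to x = -44 mm, point at x = +80 mm. Origin: middle of its length, on its underside; x along the shank, z up. Centre of mass within 10 mm of the origin. 60 g
- peg2: tent peg lying flat, 160 mm long: square steel shank 10 x 10 mm, orange head 26 mm wide and 12 mm high at its -x end (x = -80 to -56 mm), small hook on the +y side of the shank to x = -44 mm, point at x = +80 mm. Origin: middle of its length, on its underside; x along the shank, z up. Centre of mass within 10 mm of the origin. 60 g
- carabiner1: oval carabiner lying flat, blue: closed ring of 12 mm round bar, 110 mm long (its x), 60 mm wide (its y), opening 36 mm wide. Straight bars along x (x = -25 to +25 mm) with centre lines at y = -24 mm (spine) and y = +24 mm (gate, with a dark sleeve 14 mm thick), joined by half circles. Origin: centre of the ring, on its underside; z up. 85 g
- carabiner2: oval carabiner lying flat, green: closed ring of 12 mm round bar, 110 mm long (its x), 60 mm wide (its y), opening 36 mm wide. Straight bars along x (x = -25 to +25 mm) with centre lines at y = -24 mm (spine) and y = +24 mm (gate, with a dark sleeve 14 mm thick), joined by half circles. Origin: centre of the ring, on its underside; z up. 85 g
- gps: GPS handset lying screen up: black body with a yellow band, 110 mm (its x) by 56 mm (its y) by 32 mm high, with a round stub antenna 14 mm thick reaching 29 mm beyond its +x end at y = +15 mm (axis 18 mm above the underside). Origin: centre of the 110 x 56 body, on its underside; z up through the screen. 230 g
- peg_bin: open stock bin, blue, with a peg pictured on white sign cards on its long sides: outside 200 mm (its x) by 130 mm (its y) by 55 mm high, inside 192 x 122 mm, 51 mm deep; end rims 209 mm over all. It does not move. Origin: centre of its underside on the counter, z up
- carabiner_bin: open stock bin, red, with a carabiner pictured on white sign cards on its long sides: outside 200 mm (its x) by 130 mm (its y) by 55 mm high, inside 192 x 122 mm, 51 mm deep; end rims 209 mm over all. It does not move. Origin: centre of its underside on the counter, z up
- cradle: charging cradle, a flat grey block 190 mm (its x) by 110 mm (its y) by 22 mm high that does not move, with a handset-shaped pocket in its top. Origin: centre of its underside on the counter, z up
- pocket (a point): centre of the pocket floor in the cradle, 10 mm above the counter, axes as the cradle's. Pocket 115 mm (x) by 61 mm (y), 12 mm deep: the handset has 2.5 mm of play all round and stands 20 mm proud. A slot for the antenna, y = +4 to +26 mm, runs through the block's +x end, so the handset goes in one way only: its x along the pocket's x
- bar_carton: counter carton of wrapped bars, 200 x 120 mm, 50 mm high with an orange back board 85 mm high on its +y side; it does not move and nothing belongs in it. Origin: centre of its underside
- wax_tin: small round tin with a green lid, 45 mm across, 16 mm high, loose; leave alone. Origin: centre of its underside
- balm_jar: small amber jar with a white lid, 42 mm across, 32 mm high, loose; leave alone. Origin: centre of its underside
- pocket_knife: closed red pocket knife lying, 91 mm long (its x), 26 mm wide, 18 mm high, loose; leave alone. Origin: centre of its underside
- flask: red insulated bottle standing, 72 mm across, 200 mm high, loose; leave alone. Origin: centre of its underside
- mug: blue mug standing, 80 mm across, 80 mm high, handle reaching 37 mm beyond the wall on its +y side, loose; leave alone. Origin: centre of its underside
- guidebook: guidebook lying, 110 mm (its x) by 172 mm (its y), 15 mm thick, loose; leave alone. Origin: centre of its underside
Not all that is in view belongs to the job. Leave any yellow look-alike of the peg1 alone.

How it is judged:
By the outcome, as a careful person would: the job done as asked, in the order asked, and still so for the second after the job is handed in, with the robot touching nothing.
It also fails if it takes over 72 s, if anything falls off the work surface, if the arm or the gripper's body presses on something with over 40 N, if the wrist force passes 120 N, or if a joint passes its speed limit or range.

## Robot

A 7-joint arm with a two-finger parallel gripper is mounted at the origin on the work surface. World frame = base frame: x ahead of the robot, y to its left, z up, the work surface at z = 0. Lengths are in m, angles in rad, forces in N, time in s.
With the tool pointing down it reaches from about 0.425 to 0.925 m from the base axis. Payload 6.8 kg.
Tool frame: the origin (TCP) lies on the centre line of the jaws, within the pads' length; the fingertips stand 25 mm ahead of it and the grasp point (between the pads) lies 6 mm ahead of it; z points along the fingers, y is the line along which they close (so a half turn about z gives the same grasp; the last joint's range is limited). The gripper opens to 85 mm and grips with 20 to 120 N. Pads are 22 mm wide; open, the fingers measure 114 mm over their backs; the gripper's body (76 mm by 85 mm) begins 54 mm behind the grasp point. The pads swing forward as they close: fully open they stand 13 mm farther back than shut.
Start: joints at [1.209, 0.477, 0.022, 1.555, -0.011, 1.109, -0.083], TCP at [0.169, -0.653, 0.256] pointing down, gripper open.
Joint ranges: [-2.96, 2.96], [-0.34, 2.1], [-1.41, 1.46], [0.24, 2.44], [-1.37, 4.51], [0.17, 1.92], [-2.96, 2.96]. Speed limits (rad/s): [2.39, 2.39, 3.14, 3.14, 3.14, 3.14, 3.14].

## Interface

Orientations are given as a rotation vector (axis times angle).
In Python, from bench import status, imaging, workorder gives the robot as it stands.
- The arm moves only by the tool send_rows, never from a script. Its argument "steps" is a list of rows, each an object of numbers: "dx", "dy", "dz": the shift along the tool's x, y, z in cm; "yaw": the turn about the tool's z in degrees; "gripper": the opening, from 0 (shut) to 1 (fully open). A call has 1 to 5 rows; each row is the pose to reach, as a shift and turn from the pose commanded when the call began, along the tool's axes at that moment; what a row does not reach only later rows make up. A row lasts 1/8 s, in which the tool goes at most 62.5 mm and 10.7 degrees, less where a joint would pass 70% of its speed; a pose out of reach is approached as far as the arm can. A call with a gripper value outside its range is refused whole. The fingers move at their own pace and stop on an object; "force" is the grip in N (left out, the last holds). Time passes only in rows, so rows that repeat a pose let the fingers close. It gives the time, the measured TCP pose, the force, the opening and the grip force at its end, in the units of the state.
- status.get_obs(): the state, without advancing time (a new reading comes with each control period).
- imaging.grab_frame(name): name is "scene" or "side" or "wrist"; returns a dict with "color" (384x512x3 uint8, red, green, blue), "depth" (384x512 float32, m along the optical axis (not along the pixel's ray), 0 where there is no reading), "K" (3x3 intrinsics, pixels), "R" (3x3) and "t" (3): a world point X has camera coordinates R X + t. Camera axes: x right, y down, z forward; pixel columns grow to the right and rows downward; lengths in m; the calibration is good to about 2 mm. A picture is of the moment at which its call begins.
- workorder.hand_in(): hands the job in; it is judged then, once.
The state is a dict: "clock": time; "joints": joint angles; "qvel": joint speeds; "tau": joint torques, N m; "tcp_pos": TCP position; "orientation": TCP orientation; "contact_force": force on the tool from outside, world axes, zero at the start; "moment": the same for the moment, N m; "grip_width": finger opening in m; "gripper_force": force on a finger pad.
Only numpy, scipy, OpenCV 4.12 (cv2) and the standard library are available. Lean on these libraries where they do the work, as an engineer would, in place of code of your own. Each camera call takes 0.05 s, during which the arm holds its last target. There are 200 camera calls.

## Working session

There is one attempt and no reset: what is moved stays moved. The work goes in short steps, Python scripts to look and compute and a tool call to move; the robot and the scene stay as the last step left them, time stands still between calls to the robot, and variables do not carry over. Pictures are saved under pics/ and viewed, at most 10 in all, crops included, and the job is handed in when it is done.

Besides the shell and the picture viewer there is one more tool, called by a JSON object that holds its "api" and its "payload". send_rows: Moves the arm, as the interface text tells. Its arguments: {"type":"object","properties":{"steps":{"type":"array"},"force":{"type":"number"}},"required":["steps"]}

```bash
ls; mkdir -p pics
cat > h.py <<'E'
import numpy as np, cv2, pickle
from bench import status, imaging, workorder
def grab(n,save=None):
    f=imaging.grab_frame(n)
    if save: cv2.imwrite(save,f["color"][:,:,::-1])
    return f
def ray(f,u,v,z):
    "pixel -> world point on plane z"
    K,R,t=f["K"],f["R"],f["t"]
    d=R.T@np.linalg.inv(K)@np.array([u,v,1.]); c=-R.T@t
    return c+d*(z-c[2])/d[2]
def cloud(f):
    h,w=f["depth"].shape; u,v=np.meshgrid(np.arange(w),np.arange(h))
    P=np.stack([u,v,np.ones_like(u)],-1)@np.linalg.inv(f["K"]).T*f["depth"][...,None]
    return (P-f["t"])@f["R"]
E
python3 - <<'E'
from h import *
fs={n:grab(n) for n in("scene","side","wrist")}
pickle.dump(fs,open("f0.pkl","wb"))
a=[cv2.resize(fs[n]["color"][:,:,::-1],(800,600)) for n in("scene","side")]
cv2.imwrite("pics/scene.png",a[0]);cv2.imwrite("pics/side.png",a[1]);cv2.imwrite("pics/wrist.png",fs["wrist"]["color"][:,:,::-1])
for n in fs: print(n,(-fs[n]["R"].T@fs[n]["t"]).round(3),fs[n]["K"][0,0], fs[n]["R"][2].round(2))
print(status.get_obs())
E
```

```text
pics
scene [ 1.344 -0.017  0.755] 443.4269146924752 [-0.76  0.02 -0.65]
side [0.434 0.867 0.572] 401.8260547446487 [ 0.05 -0.84 -0.54]
wrist [ 0.251 -0.631  0.373] 297.96371735597705 [-0.32 -0.08 -0.94]
{'clock': 0.15, 'joints': array([ 1.20888989,  0.47762234,  0.02234878,  1.55619157, -0.01145894,
        1.10927025, -0.08310539]), 'qvel': array([ 0.00061569, -0.00150554, -0.00041932, -0.00258157,  0.00010905,
        0.00020497,  0.00239125]), 'tau': array([ 2.63137757e-03, -5.96923113e+01,  1.61020909e+00, -2.81489235e+01,
        1.26689262e-02,  6.46274901e-03,  1.16141443e-06]), 'tcp_pos': array([ 0.16937226, -0.65299292,  0.25555479]), 'orientation': array([-3.11500544e+00, -3.97486182e-01,  4.75943617e-04]), 'contact_force': array([-0.59157913, -0.54172066, -0.04924666]), 'moment': array([-0.07260084,  0.03052105,  0.03361358]), 'gripper_force': 0.0, 'grip_width': 0.08543471003204794}
```

View pics/scene.png

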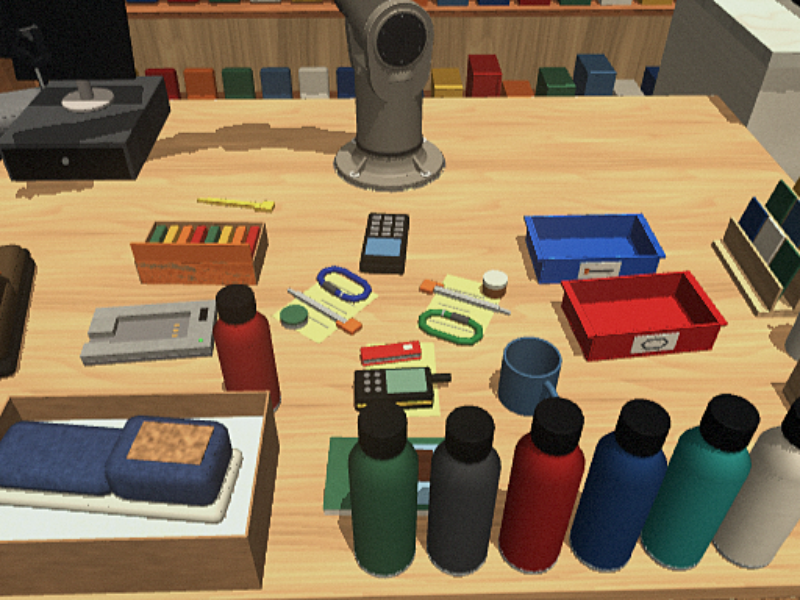

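View pics/side.png

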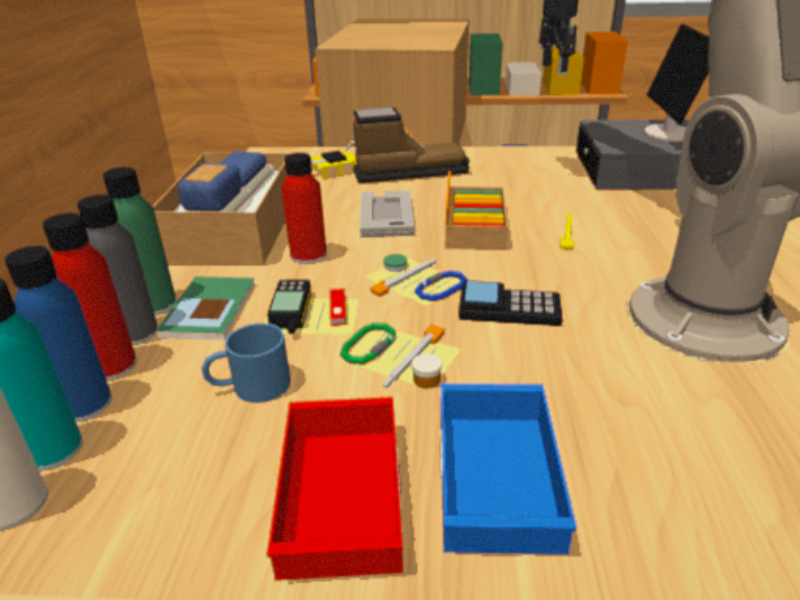

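The scene view (800 px wide) shows:
- **Pegs:** orange heads at (348,325) and (428,287).
- **Carabiners:** blue at (344,284), green at (450,327).
- **Handset candidates:** (395,388) and (385,243). Only the first has a yellow band and a stub antenna, at (440,378), so that one is the GPS. The other is a card terminal.
- **Pegs vs look-alike:** the yellow one at (235,204) is the look-alike to leave alone.
- **Places:** cradle (150,332), blue bin (595,247), red bin (643,315). The other open box, at (200,252), is the bar carton.

```bash
cat >> h.py <<'E'
def tri(fa,pa,fb,pb):
    A=[]
    for f,p in((fa,pa),(fb,pb)):
        P=f["K"]@np.c_[f["R"],f["t"]]; A+= [p[0]*P[2]-P[0],p[1]*P[2]-P[1]]
    X=np.linalg.svd(np.array(A))[2][3]; return X[:3]/X[3]
def blobs(f,lo,hi,amin=25):
    hsv=cv2.cvtColor(f["color"],cv2.COLOR_RGB2HSV)
    m=cv2.inRange(hsv,np.array(lo),np.array(hi))
    n,l,s,c=cv2.connectedComponentsWithStats(m)
    return [(c[i],s[i,4],l==i) for i in range(1,n) if s[i,4]>=amin]
E
python3 - <<'E'
from h import *
fs=pickle.load(open("f0.pkl","rb"))
R={"orange":((6,170,150),(14,255,255)),"blue":((110,150,40),(125,255,200)),"green":((55,120,40),(75,255,255)),"red":((0,200,100),(4,255,255)),"bluebin":((105,150,40),(120,255,255)),"lcd":((40,20,90),(90,110,230))}
for n in("scene","side"):
    f=fs[n]; 
    for k,(lo,hi) in R.items():
        print(n,k,[(b[0].round(0).astype(int).tolist(),int(b[1]),ray(f,*b[0],.01).round(3)[:2].tolist()) for b in blobs(f,lo,hi)if b[0][1]>110])
f=fs["scene"]
g=f["color"][150:270,40:330,::-1]; cv2.imwrite("pics/crop.png",cv2.resize(g,(800,331),interpolation=cv2.INTER_CUBIC))
E
```

```text
scene orange [([130, 152], 228, [0.292, -0.348]), ([125, 174], 838, [0.392, -0.342]), ([274, 182], 61, [0.437, 0.06]), ([224, 208], 76, [0.533, -0.071])]
scene blue [([378, 157], 2202, [0.33, 0.362]), ([412, 143], 34, [0.263, 0.48]), ([222, 180], 186, [0.426, -0.079])]
scene green [([287, 210], 271, [0.547, 0.086])]
scene red [([409, 200], 3096, [0.517, 0.395]), ([250, 224], 177, [0.591, -0.008]), ([355, 313], 1027, [0.846, 0.194])]
scene bluebin [([486, 141], 39, [0.255, 0.704]), ([379, 157], 2443, [0.328, 0.364]), ([222, 180], 183, [0.426, -0.079]), ([397, 323], 2722, [0.869, 0.269])]
scene lcd [([100, 149], 59, [0.274, -0.436]), ([135, 149], 49, [0.276, -0.335]), ([188, 201], 163, [0.505, -0.163]), ([259, 243], 378, [0.655, 0.013]), ([216, 302], 599, [0.812, -0.079]), ([272, 282], 72, [0.765, 0.035]), ([248, 297], 57, [0.801, -0.015])]
side orange [([306, 130], 34, [0.34, -0.426]), ([306, 143], 72, [0.347, -0.319]), ([215, 191], 40, [0.602, -0.026]), ([195, 288], 208, [0.592, 0.324])]
side blue [([283, 184], 131, [0.422, -0.066])]
side green [([98, 156], 84, [0.995, -0.219]), ([102, 192], 34, [0.904, -0.014]), ([232, 219], 206, [0.543, 0.099])]
side red [([194, 138], 1104, [0.719, -0.356]), ([305, 132], 44, [0.346, -0.413]), ([60, 194], 1652, [1.013, -0.004]), ([216, 194], 122, [0.598, -0.011]), ([217, 314], 8302, [0.542, 0.386])]
side bluebin [([283, 184], 132, [0.422, -0.066]), ([41, 219], 2153, [1.005, 0.111]), ([320, 277], 2348, [0.351, 0.285]), ([325, 344], 1328, [0.356, 0.441])]
side lcd [([305, 122], 58, [0.342, -0.492]), ([83, 137], 28, [1.103, -0.359]), ([308, 135], 48, [0.338, -0.387]), ([252, 166], 50, [0.511, -0.162]), ([141, 181], 122, [0.814, -0.071]), ([128, 202], 286, [0.817, 0.032]), ([184, 192], 235, [0.684, -0.018])]
```

View pics/crop.png

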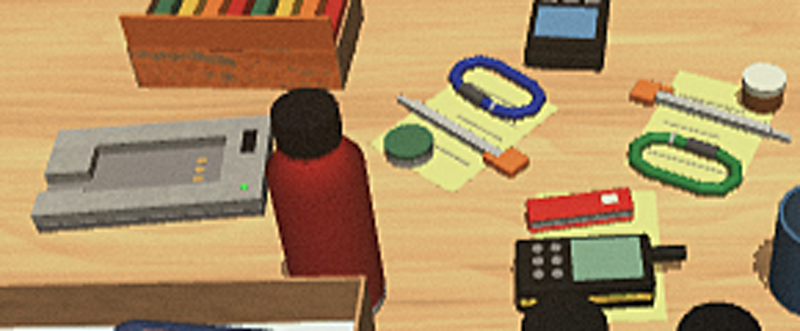

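The crop confirms the targets: GPS with band and antenna (antenna towards world +y), both pegs, both carabiners, and the cradle's slot opening on the image left. Next, the wrist camera goes over the kit.

{"api": "send_rows", "payload": {"steps": [{"dx": 4.4, "dy": -4.2, "dz": -1.5}, {"dx": 8.8, "dy": -8.4, "dz": -3}, {"dx": 13.2, "dy": -12.6, "dz": -4}, {"dx": 17.6, "dy": -16.8, "dz": -5}, {"dx": 22, "dy": -21, "dz": -6}]}}

```text
validation failed for argument at $.st...
```

{"api": "send_rows", "payload": {"steps": [{"dx": 4.4, "dy": -4.2}, {"dx": 8.8, "dy": -8.4}, {"dx": 13.2, "dy": -12.6}, {"dx": 17.6, "dy": -16.8}, {"dx": 22, "dy": -21}]}}

```text
validation failed for argument at $.st...
```

{"api": "send_rows", "payload": {"steps": [{"dx": 3, "dy": -3, "yaw": 5}, {"dx": 6, "dy": -6, "yaw": 10}, {"dx": 10, "dy": -10.4, "yaw": 14.6}, {"dx": 10, "dy": -10.4, "yaw": 14.6}, {"dx": 10, "dy": -10.4, "yaw": 14.6}]}}

```text
validation failed for argument at $.st...
```

Run:
```python
from h import *
f=grab("wrist"); pickle.dump(f,open("w1.pkl","wb"))
cv2.imwrite("pics/w1.png",cv2.resize(f["color"][:,:,::-1],(800,600)))
o=status.get_obs(); print(o["clock"],o["tcp_pos"],o["orientation"],o["joints"].round(2)); print(-f["R"].T@f["t"],f["R"][2])
```

```text
0.2 [ 0.1693964  -0.65308364  0.25572891] [-3.11529565e+00 -3.97457964e-01  2.89124433e-04] [ 1.21  0.48  0.02  1.56 -0.01  1.11 -0.08]
[ 0.25142558 -0.6314532   0.37309695] [-0.3190819  -0.08110574 -0.94425029]
```

View pics/w1.png

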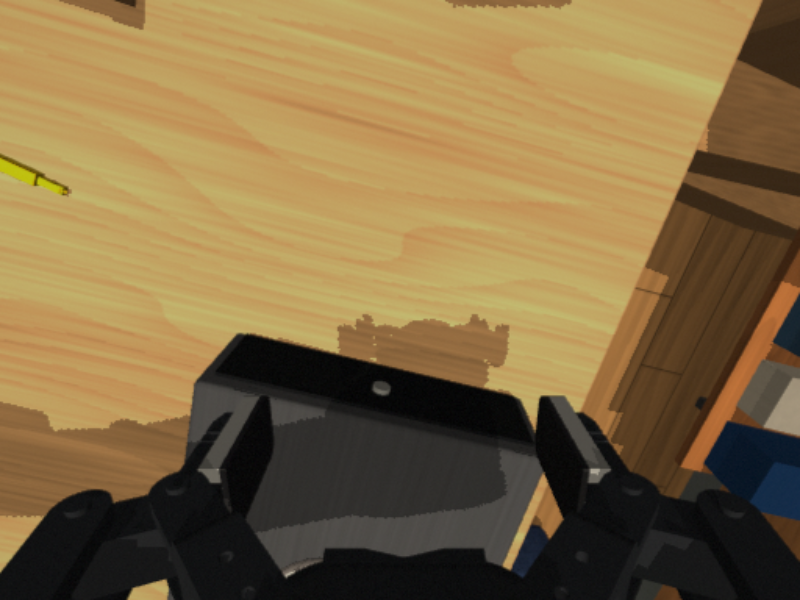

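The moves were refused, so the wrist picture still shows the start pose: only the register and the yellow look-alike peg, at (40,180). I'll resend with all the fields in every row.

{"api": "send_rows", "payload": {"steps": [{"dx": 4, "dy": -4.4, "dz": -1.5, "yaw": 0, "gripper": 1}, {"dx": 8, "dy": -8.8, "dz": -3, "yaw": 0, "gripper": 1}, {"dx": 12, "dy": -13.2, "dz": -4, "yaw": 0, "gripper": 1}, {"dx": 16, "dy": -17.6, "dz": -5, "yaw": 0, "gripper": 1}, {"dx": 20, "dy": -22, "dz": -6, "yaw": 0, "gripper": 1}], "force": 40}}

```text
clock: 0.82
tcp_pos: [0.3085, -0.3883, 0.3167]
orientation: [3.116, 0.398, 0.0]
contact_force: [1.5, -0.6, -0.5]
grip_width: 0.0852
gripper_force: 0.0
```

{"api": "send_rows", "payload": {"steps": [{"dx": 4, "dy": -4.4, "dz": 0, "yaw": 0, "gripper": 1}, {"dx": 8, "dy": -8.8, "dz": 0, "yaw": 0, "gripper": 1}, {"dx": 12, "dy": -13.2, "dz": 0, "yaw": 0, "gripper": 1}, {"dx": 16, "dy": -17.6, "dz": 0, "yaw": 0, "gripper": 1}, {"dx": 20, "dy": -22, "dz": 0, "yaw": 0, "gripper": 1}]}}

```text
clock: 1.45
tcp_pos: [0.4467, -0.1254, 0.3165]
orientation: [3.116, 0.397, 0.001]
contact_force: [0.7, -0.3, 0.2]
grip_width: 0.0851
gripper_force: 0.0
```

{"api": "send_rows", "payload": {"steps": [{"dx": 4, "dy": -4.4, "dz": 0, "yaw": 5, "gripper": 1}, {"dx": 8, "dy": -8.8, "dz": 0, "yaw": 10, "gripper": 1}, {"dx": 9.3, "dy": -10.3, "dz": 0, "yaw": 14.6, "gripper": 1}, {"dx": 9.3, "dy": -10.3, "dz": 0, "yaw": 14.6, "gripper": 1}, {"dx": 9.3, "dy": -10.3, "dz": 0, "yaw": 14.6, "gripper": 1}]}}

```text
clock: 2.08
tcp_pos: [0.5099, -0.0055, 0.316]
orientation: [3.141, -0.002, -0.001]
contact_force: [-0.4, -0.1, 0.8]
grip_width: 0.0856
gripper_force: 0.0
```

Run:
```python
from h import *
f=grab("wrist"); pickle.dump(f,open("w1.pkl","wb"))
cv2.imwrite("pics/w1b.png",cv2.resize(f["color"][:,:,::-1],(800,600)))
R={"orange":((5,150,120),(15,255,255)),"blue":((108,130,40),(125,255,220)),"green":((55,100,40),(80,255,255)),"red":((0,190,80),(4,255,255)),"lcd":((40,20,90),(90,110,230)),"grey":((0,0,90),(180,60,215))}
for k,(lo,hi) in R.items():
  for c,a,m in blobs(f,lo,hi,60):
    ct=max(cv2.findContours(m.astype(np.uint8),0,2)[0],key=cv2.contourArea)
    W=np.float32([ray(f,*p,.006)[:2] for p in ct[:,0]])
    r=cv2.minAreaRect(W); print(k,c.round().astype(int),a,"rect",np.round(r[0],4),np.round(r[1],4),round(r[2],1), "z",np.round(np.percentile(cloud(f)[m][:,2],[10,50,90]),4))
```

```text
orange [306 137] 129 rect [ 0.5283 -0.0728] [0.0351 0.0256] 46.9 z [0.0095 0.0113 0.0125]
orange [215 201] 111 rect [0.4362 0.065 ] [0.0351 0.0265] 61.4 z [0.0096 0.0111 0.0123]
orange [413 256] 116 rect [ 0.3338 -0.2585] [0.0032 0.1241] 87.6 z [0.0491 0.0499 0.051 ]
orange [436 260] 555 rect [ 0.3261 -0.2985] [0.0224 0.1007] 89.8 z [0.0443 0.0458 0.0473]
orange [498 262] 534 rect [ 0.3234 -0.402 ] [0.1048 0.0335] 8.7 z [0.0444 0.0458 0.0472]
blue [306 208] 815 rect [ 0.4232 -0.0839] [0.1074 0.0579] 45.3 z [0.0093 0.0112 0.0124]
blue [ 51 254] 7254 rect [0.3418 0.3451] [0.168  0.1953] 0.9 z [0.0033 0.0052 0.0543]
green [192 128] 1096 rect [0.5365 0.0889] [0.1081 0.0585] 62.8 z [0.0093 0.0111 0.0126]
green [367 152] 729 rect [ 0.5078 -0.1632] [0.0441 0.0425] 89.9 z [0.015  0.0161 0.0171]
green [193 152] 60 rect [0.5089 0.0888] [0.0113 0.0108] 60.6 z [0.0093 0.0113 0.013 ]
green [465 263] 596 rect [ 0.3206 -0.3462] [0.0242 0.0942] 87.6 z [0.0429 0.0455 0.0467]
red [ 18 135] 3413 rect [0.54   0.3497] [0.1455 0.0789] 5.7 z [0.0031 0.0046 0.0553]
red [261  87] 1227 rect [ 0.5967 -0.0069] 
[... 641 characters left out ...]
.0197]
grey [487 133] 3578 rect [ 0.5352 -0.3345] [0.114  0.0795] 5.0 z [0.0098 0.0216 0.0229]
grey [192 138] 72 rect [0.5297 0.09  ] [0.0757 0.0018] 65.3 z [-0.0005  0.0005  0.0014]
grey [338 169] 532 rect [ 0.4796 -0.1275] [0.1327 0.0098] 48.6 z [0.0084 0.0098 0.0109]
grey [168 178] 540 rect [0.4714 0.1302] [0.1345 0.0098] 62.2 z [0.0081 0.0098 0.0109]
grey [137 199] 600 rect [0.4364 0.1812] [0.0411 0.0433] 83.1 z [0.0309 0.032  0.0329]
grey [ 18 212] 213 rect [0.4157 0.3618] [0.0718 0.0134] 89.9 z [0.015  0.0347 0.0447]
grey [135 303] 70 rect [0.2416 0.2111] [0.0177 0.017 ] 89.9 z [0.3411 0.3417 0.3422]
grey [381 304] 67 rect [ 0.2406 -0.2211] [0.0189 0.017 ] 89.9 z [0.3409 0.3417 0.3424]
```

View pics/w1b.png

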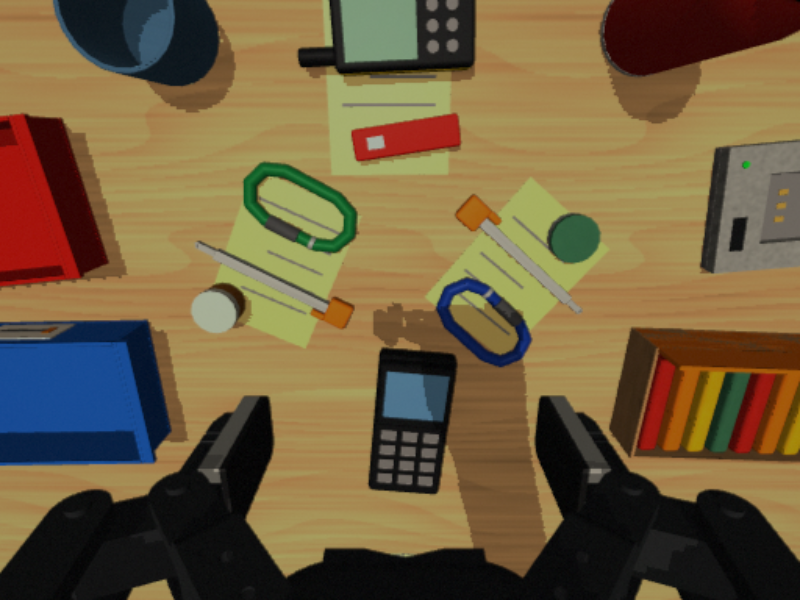

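The wrist view, about 0.43 m up, shows:
- **Pegs:** the right-hand one runs (470,212) to (580,310), the left-hand one (340,313) to (198,243).
- **Carabiners:** blue at (484,322), green at (300,207).
- **Obstacles:** tin (574,238), jar (218,308), knife (406,137).
- **Heights:** pegs about 10 mm, rings about 11 mm.

I'll measure the bins and cradle from their rims while the arm goes to peg A.

Run:
```python
from h import *
fs=pickle.load(open("f0.pkl","rb")); fs["wrist"]=pickle.load(open("w1.pkl","rb"))
def rect(name,f,lo,hi,zr,box):
    C=cloud(f); hsv=cv2.cvtColor(f["color"],cv2.COLOR_RGB2HSV); m=cv2.inRange(hsv,np.array(lo),np.array(hi))>0
    m&=(f["depth"]>0)&(C[...,2]>zr[0])&(C[...,2]<zr[1])&(C[...,0]>box[0])&(C[...,0]<box[1])&(C[...,1]>box[2])&(C[...,1]<box[3])
    P=C[m]
    if len(P)<30: return print(name,len(P))
    r=cv2.minAreaRect(np.float32(P[:,:2])); print(name,len(P),np.round(r[0],4),np.round(r[1],4),round(r[2],1),"z",np.median(P[:,2]).round(4))
for n in("scene","side"):
    f=fs[n]
    rect(n+" blue",f,(105,120,30),(125,255,255),(.051,.059),(.2,.5,.2,.5))
    rect(n+" red",f,(0,150,60),(180,255,255),(.051,.059),(.42,.66,.22,.55))
for n in("scene","side","wrist"):
    f=fs[n]
    rect(n+" cradle",f,(0,0,0),(180,90,255),(.018,.026),(.42,.66,-.5,-.2))
    rect(n+" gps",f,(0,0,0),(180,255,255),(.028,.036),(.6,.73,-.1,.09))
    rect(n+" flask/mug",f,(0,0,0),(180,255,255),(.06,.21),(.55,.75,-.33,-.1))
```

```text
scene blue 503 [0.3623 0.3482] [0.1339 0.2176] 1.0 z 0.0543
scene red 844 [0.5088 0.3695] [0.2009 0.2384] 5.9 z 0.0544
side blue 640 [0.3607 0.353 ] [0.1284 0.2175] 0.8 z 0.0541
side red 1676 [0.5067 0.3746] [0.1973 0.2351] 5.8 z 0.0541
scene cradle 1665 [ 0.5443 -0.3797] [0.1162 0.1917] 5.0 z 0.0216
scene gps 939 [ 0.6776 -0.0055] [0.0582 0.1091] 2.7 z 0.0321
scene flask/mug 2082 [ 0.6893 -0.1989] [0.0594 0.0715] 30.8 z 0.1447
side cradle 520 [ 0.5427 -0.3756] [0.1097 0.1968] 4.7 z 0.0213
side gps 477 [ 0.6763 -0.002 ] [0.0547 0.111 ] 2.3 z 0.0313
side flask/mug 1146 [ 0.681  -0.1896] [0.0601 0.0656] 67.5 z 0.1316
wrist cradle 3139 [ 0.5371 -0.321 ] [0.1107 0.0789] 5.6 z 0.0219
wrist gps 4002 [ 0.6704 -0.0049] [0.0474 0.1096] 0.8 z 0.0321
wrist flask/mug 3527 [ 0.6591 -0.1878] [0.064  0.0215] 58.2 z 0.1276
```

{"api": "send_rows", "payload": {"steps": [{"dx": -0.2, "dy": 5, "dz": 6, "yaw": -10, "gripper": 0.35}, {"dx": -0.5, "dy": 10, "dz": 9, "yaw": -20, "gripper": 0.35}, {"dx": -0.8, "dy": 9.7, "dz": 14, "yaw": -30, "gripper": 0.35}, {"dx": -0.8, "dy": 9.7, "dz": 19, "yaw": -40, "gripper": 0.35}, {"dx": -0.8, "dy": 9.7, "dz": 22, "yaw": -48.5, "gripper": 0.35}]}}

```text
clock: 2.75
tcp_pos: [0.5003, -0.103, 0.0941]
orientation: [-2.862, -1.293, 0.004]
contact_force: [0.4, -0.6, 0.3]
grip_width: 0.0298
gripper_force: 0.0
```

{"api": "send_rows", "payload": {"steps": [{"dx": 0.1, "dy": 0, "dz": 3, "yaw": 0, "gripper": 0.35}, {"dx": 0.1, "dy": 0, "dz": 5, "yaw": 0, "gripper": 0.35}, {"dx": 0.1, "dy": 0, "dz": 6.5, "yaw": 0, "gripper": 0.35}, {"dx": 0.1, "dy": 0, "dz": 6.5, "yaw": 0, "gripper": 0}, {"dx": 0.1, "dy": 0, "dz": 6.5, "yaw": 0, "gripper": 0}], "force": 40}}

```text
clock: 3.38
tcp_pos: [0.5033, -0.1006, 0.032]
orientation: [2.865, 1.288, 0.001]
contact_force: [-0.1, 1.0, 0.0]
grip_width: 0.0082
gripper_force: 39.4
```

{"api": "send_rows", "payload": {"steps": [{"dx": 0, "dy": 0, "dz": 0, "yaw": 0, "gripper": 0}, {"dx": 0, "dy": 0, "dz": 0, "yaw": 0, "gripper": 0}, {"dx": 0, "dy": 0, "dz": -3, "yaw": 0, "gripper": 0}, {"dx": 0, "dy": 0, "dz": -8, "yaw": 0, "gripper": 0}, {"dx": 0, "dy": 0, "dz": -12, "yaw": 0, "gripper": 0}]}}

```text
clock: 4.0
tcp_pos: [0.5031, -0.1001, 0.1532]
orientation: [2.864, 1.289, 0.001]
contact_force: [0.8, -0.4, -0.9]
grip_width: 0.0081
gripper_force: 39.4
```

```bash
cat >> h.py <<'E'
def head(o):
    R=cv2.Rodrigues(np.array(o["orientation"]))[0]; return np.degrees(np.arctan2(R[1,0],R[0,0])),R
def go(x,y,z,h):
    "moves needed: world target, tool heading in deg"
    o=status.get_obs(); a,R=head(o); d=R.T@(np.array([x,y,z])-o["tcp_pos"])*100
    print("clock",round(o["clock"],2),"at",o["tcp_pos"].round(4),"head",round(a,1),"w",round(o["grip_width"],4),"move",d.round(2),"yaw",round((a-h+180)%360-180,1), "j7",o["joints"][6].round(2))
E
python3 - <<'E'
from h import *
go(.361,.351,.12,90.9)
E
```

```text
clock 4.0 at [ 0.5031 -0.1001  0.1532] head 48.5 w 0.0081 move [ 24.34 -40.56   3.3 ] yaw -42.4 j7 -0.9
```

{"api": "send_rows", "payload": {"steps": [{"dx": 5, "dy": -3.5, "dz": 0, "yaw": 0, "gripper": 0}, {"dx": 10, "dy": -7, "dz": 0, "yaw": 0, "gripper": 0}, {"dx": 15, "dy": -12, "dz": 0, "yaw": 0, "gripper": 0}, {"dx": 20, "dy": -16, "dz": 0, "yaw": 0, "gripper": 0}, {"dx": 23, "dy": -21, "dz": 0, "yaw": 0, "gripper": 0}]}}

```text
clock: 4.62
tcp_pos: [0.5003, 0.2085, 0.1518]
orientation: [-2.865, -1.288, -0.003]
contact_force: [0.2, 0.7, -0.4]
grip_width: 0.0081
gripper_force: 39.4
```

{"api": "send_rows", "payload": {"steps": [{"dx": 1.5, "dy": -5, "dz": 0, "yaw": -10, "gripper": 0}, {"dx": 2.5, "dy": -10, "dz": 0, "yaw": -20, "gripper": 0}, {"dx": 4, "dy": -15, "dz": 0, "yaw": -30, "gripper": 0}, {"dx": 4.2, "dy": -18.6, "dz": 0, "yaw": -40, "gripper": 0}, {"dx": 4.2, "dy": -18.6, "dz": 0, "yaw": -42.4, "gripper": 0}]}}

```text
clock: 5.25
tcp_pos: [0.3856, 0.3638, 0.1519]
orientation: [-2.195, -2.246, -0.001]
contact_force: [0.6, -1.2, -1.0]
grip_width: 0.008
gripper_force: 39.4
```

Run:
```python
from h import *
go(.383,.371,.045,90.9)
f=grab("wrist"); pickle.dump(f,open("w2.pkl","wb"))
C=cloud(f)
for k,lo,hi in(("orange",(5,150,80),(15,255,255)),("blue",(108,120,40),(125,255,255)),("red",(0,170,60),(4,255,255))):
  for c,a,m in blobs(f,lo,hi,80):
    P=C[m]; q=P[(P[:,2]>.05)&(P[:,2]<.058)]; print(k,c.round(),a,P.mean(0).round(3), (lambda r:(np.round(r[0],4),np.round(r[1],4),round(r[2],1)))(cv2.minAreaRect(np.float32(q[:,:2]))) if len(q)>50 else "")
s=grab("scene"); x=s["color"][100:260,250:480,::-1]
cv2.imwrite("pics/c2.png",np.hstack([cv2.resize(f["color"][:,:,::-1],(420,315)),cv2.resize(x,(380,315))]))
```

```text
clock 5.25 at [0.3856 0.3638 0.1519] head 91.3 w 0.008 move [ 0.71 -0.24 10.69] yaw 0.4 j7 -1.25
orange [260. 178.] 853 [0.385 0.409 0.132] 
blue [246.  75.] 84 [0.375 0.458 0.057] (array([0.3753, 0.4584]), array([0.0556, 0.0001]), 1.2)
blue [213. 188.] 12336 [0.346 0.363 0.019] (array([0.3588, 0.3616]), array([0.1277, 0.171 ]), 0.3)
red [437. 168.] 41047 [0.54  0.384 0.019] (array([0.5349, 0.3829]), array([0.1238, 0.218 ]), 6.1)
```

View pics/c2.png

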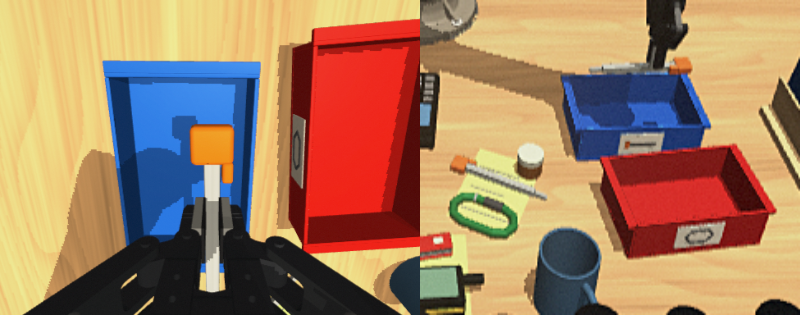

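Peg A is held straight with its head forward, at (212,145) in the left half of the picture, over the blue bin. I'll lower it.

{"api": "send_rows", "payload": {"steps": [{"dx": 1.0, "dy": -0.2, "dz": 4, "yaw": 0, "gripper": 0}, {"dx": 1.0, "dy": -0.2, "dz": 8, "yaw": 0, "gripper": 0}, {"dx": 1.0, "dy": -0.2, "dz": 10.5, "yaw": 0, "gripper": 0}, {"dx": 1.0, "dy": -0.2, "dz": 11.3, "yaw": 0, "gripper": 0}, {"dx": 1.0, "dy": -0.2, "dz": 11.3, "yaw": 0, "gripper": 0}]}}

```text
clock: 5.98
tcp_pos: [0.3869, 0.3706, 0.0384]
orientation: [2.207, 2.235, -0.0]
contact_force: [0.6, 0.2, -0.2]
grip_width: 0.0081
gripper_force: 39.4
```

{"api": "send_rows", "payload": {"steps": [{"dx": 0, "dy": 0, "dz": 0, "yaw": 0, "gripper": 0.3}, {"dx": 0, "dy": 0, "dz": 0, "yaw": 0, "gripper": 0.3}, {"dx": 0, "dy": 0, "dz": -4, "yaw": 0, "gripper": 0.3}, {"dx": 0, "dy": 0, "dz": -8, "yaw": 0, "gripper": 0.3}, {"dx": 0, "dy": 0, "dz": -10, "yaw": 0, "gripper": 0.3}]}}

```text
clock: 6.6
tcp_pos: [0.3868, 0.372, 0.1408]
orientation: [2.205, 2.237, 0.005]
contact_force: [0.9, 0.8, -1.5]
grip_width: 0.0254
gripper_force: 0.0
```

Run:
```python
from h import *
# peg B grasp at x=-22 from origin (.4669,.1183), dir heading 62; tool heading 62
d=np.array([.4695,.8829]); p=np.array([.4669,.1183])-.022*d; print(p)
go(*p,.10,62)
f=pickle.load(open("w2.pkl","rb"));C=cloud(f)
m=[b for b in blobs(f,(0,170,60),(4,255,255),9000)][0][2]
q=C[m&(C[...,2]>.05)&(C[...,2]<.058)]
print("red rim x",q[:,0].min(),q[:,0].max(),"y",q[:,1].min(),q[:,1].max())
r=grab("scene");
for c,a,mm in blobs(r,(5,170,120),(15,255,255),20): print("orange",c.round(),a,cloud(r)[mm].mean(0).round(3))
rr=[b for b in blobs(r,(0,170,50),(4,255,255),1500)]
for c,a,mm in rr:
  P=cloud(r)[mm]; P=P[(P[:,2]>.051)&(P[:,2]<.058)]
  if len(P)>50: b=cv2.minAreaRect(np.float32(P[:,:2])); print("red",b)
```

```text
[0.456571  0.0988762]
clock 6.6 at [0.3868 0.372  0.1408] head 90.8 w 0.0254 move [-27.42   6.57   4.03] yaw 28.8 j7 -1.29
red rim x 0.4626352402555997 0.6068950249712262 y 0.2698817498622541 0.49252718990989536
orange [127.  53.] 354 [-1.035 -0.658 -0.262]
orange [331.  56.] 172 [-1.079  0.487 -0.308]
orange [125. 166.] 1973 [ 0.411 -0.33   0.049]
orange [274. 183.] 69 [0.44  0.059 0.011]
red ((0.5409823060035706, 0.3816360533237457), (0.13341963291168213, 0.21838052570819855), 6.263814926147461)
red ((0.9396203756332397, 0.14209789037704468), (0.06605607271194458, 0.022514641284942627), 72.76782989501953)
```

{"api": "send_rows", "payload": {"steps": [{"dx": -6, "dy": 1.4, "dz": 0, "yaw": 8, "gripper": 0.35}, {"dx": -12, "dy": 2.8, "dz": 0, "yaw": 16, "gripper": 0.35}, {"dx": -18, "dy": 4.3, "dz": 0, "yaw": 24, "gripper": 0.35}, {"dx": -24, "dy": 5.7, "dz": 2, "yaw": 28.8, "gripper": 0.35}, {"dx": -27.4, "dy": 6.6, "dz": 4, "yaw": 28.8, "gripper": 0.35}]}}

```text
clock: 7.28
tcp_pos: [0.4564, 0.0945, 0.0975]
orientation: [2.694, 1.613, -0.001]
contact_force: [0.2, -0.1, 0.1]
grip_width: 0.0297
gripper_force: 0.0
```

{"api": "send_rows", "payload": {"steps": [{"dx": 0, "dy": 0, "dz": 0, "yaw": 0, "gripper": 0.35}, {"dx": 0, "dy": 0, "dz": 3, "yaw": 0, "gripper": 0.35}, {"dx": 0, "dy": 0, "dz": 3, "yaw": 0, "gripper": 0.35}]}}

```text
clock: 7.65
tcp_pos: [0.4546, 0.0986, 0.0671]
orientation: [-2.69, -1.62, 0.005]
contact_force: [-0.2, -0.5, 0.5]
grip_width: 0.0299
gripper_force: 0.0
```

Run:
```python
from h import *
go(.4566,.0989,.030,62)
f=grab("wrist"); C=cloud(f)
for c,a,m in blobs(f,(0,0,70),(180,70,225),150):
    P=C[m]; P=P[(P[:,2]>.004)&(P[:,2]<.014)]
    if len(P)>100:
        r=cv2.minAreaRect(np.float32(P[:,:2])); print(c,a,r)
for c,a,m in blobs(f,(5,150,80),(15,255,255),100): print("head",c,a,C[m].mean(0))
```

```text
clock 7.65 at [0.4546 0.0986 0.0671] head 62.1 w 0.0299 move [0.13 0.17 3.7 ] yaw 0.1 j7 -1.27
[261.4302974  164.85625774] 3228 ((0.472713440656662, 0.13007321953773499), (0.1355859935283661, 0.009776931256055832), 62.1767578125)
head [258.75864843 282.2300885 ] 1243 [0.43554878 0.06328843 0.01107387]
```

{"api": "send_rows", "payload": {"steps": [{"dx": 0.2, "dy": 0.2, "dz": 2, "yaw": 0, "gripper": 0.35}, {"dx": 0.2, "dy": 0.2, "dz": 3.7, "yaw": 0, "gripper": 0.35}, {"dx": 0.2, "dy": 0.2, "dz": 3.7, "yaw": 0, "gripper": 0.35}, {"dx": 0.2, "dy": 0.2, "dz": 3.7, "yaw": 0, "gripper": 0}, {"dx": 0.2, "dy": 0.2, "dz": 3.7, "yaw": 0, "gripper": 0}]}}

```text
clock: 8.32
tcp_pos: [0.4592, 0.0991, 0.0319]
orientation: [2.692, 1.619, 0.002]
contact_force: [-0.2, 0.1, 2.6]
grip_width: 0.0078
gripper_force: 39.2
```

{"api": "send_rows", "payload": {"steps": [{"dx": 0, "dy": 0, "dz": 0, "yaw": 0, "gripper": 0}, {"dx": 0, "dy": 0, "dz": 0, "yaw": 0, "gripper": 0}, {"dx": 0, "dy": 0, "dz": -3, "yaw": 0, "gripper": 0}, {"dx": 0, "dy": 0, "dz": -8, "yaw": 0, "gripper": 0}, {"dx": 0, "dy": 0, "dz": -12, "yaw": 0, "gripper": 0}]}}

```text
clock: 8.95
tcp_pos: [0.4589, 0.0989, 0.1529]
orientation: [2.692, 1.619, 0.001]
contact_force: [0.8, -0.4, -0.8]
grip_width: 0.0076
gripper_force: 39.1
```

Run:
```python
from h import *
# peg x now along tool x: origin = TCP + 22mm along heading 90.9
go(.340,.351-.022,.15,90.9)
```

```text
clock 8.95 at [0.4589 0.0989 0.1529] head 62.0 w 0.0076 move [ 14.75 -21.29   0.29] yaw -28.9 j7 -1.13
```

{"api": "send_rows", "payload": {"steps": [{"dx": 3, "dy": -4.3, "dz": 0, "yaw": -6, "gripper": 0}, {"dx": 6, "dy": -8.6, "dz": 0, "yaw": -12, "gripper": 0}, {"dx": 9, "dy": -12.9, "dz": 0, "yaw": -18, "gripper": 0}, {"dx": 12, "dy": -17.2, "dz": 0, "yaw": -24, "gripper": 0}, {"dx": 14.7, "dy": -21.3, "dz": 0, "yaw": -28.9, "gripper": 0}]}}

```text
clock: 9.57
tcp_pos: [0.3389, 0.3299, 0.1515]
orientation: [2.2, 2.242, 0.001]
contact_force: [0.1, 1.4, -0.6]
grip_width: 0.0079
gripper_force: 39.1
```

{"api": "send_rows", "payload": {"steps": [{"dx": 0, "dy": 0, "dz": 0, "yaw": 0, "gripper": 0}, {"dx": 0, "dy": 0, "dz": 0, "yaw": 0, "gripper": 0}]}}

```text
clock: 9.82
tcp_pos: [0.3398, 0.3279, 0.151]
orientation: [2.203, 2.239, -0.001]
contact_force: [0.2, -0.1, -0.6]
grip_width: 0.0083
gripper_force: 39.1
```

Run:
```python
from h import *
go(.340,.351-.022,.038,90.9)
f=grab("wrist"); C=cloud(f)
for c,a,m in blobs(f,(5,150,80),(15,255,255),100): print("head",c,a,C[m].mean(0).round(4))
for c,a,m in blobs(f,(108,120,40),(125,255,255),500):
  P=C[m]; q=P[(P[:,2]>.05)&(P[:,2]<.058)]; print(cv2.minAreaRect(np.float32(q[:,:2])))
cv2.imwrite("pics/w3.png",f["color"][:,:,::-1])
```

```text
clock 9.82 at [0.3398 0.3279 0.151 ] head 90.9 w 0.0083 move [ 0.13  0.02 11.3 ] yaw 0.0 j7 -1.28
head [315.92675159  93.26751592] 314 [0.3844 0.411  0.0169]
head [255.33495146 322.01456311] 206 [0.3387 0.292  0.1363]
((0.3595682680606842, 0.3523906469345093), (0.1296541392803192, 0.21158097684383392), 0.7882087826728821)
```

View pics/w3.png

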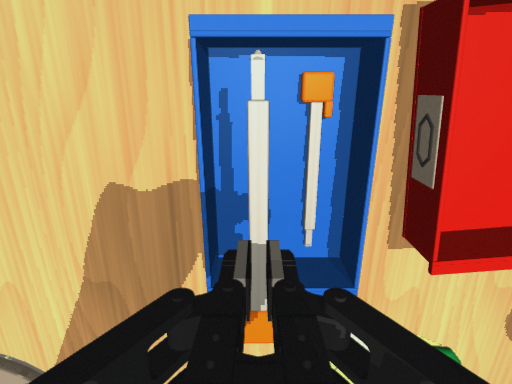

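Peg A lies flat in the bin, head at (318,88), and peg B hangs parallel to it. I'll lower peg B.

{"api": "send_rows", "payload": {"steps": [{"dx": 0.1, "dy": 0, "dz": 4, "yaw": 0, "gripper": 0}, {"dx": 0.1, "dy": 0, "dz": 8, "yaw": 0, "gripper": 0}, {"dx": 0.1, "dy": 0, "dz": 10.5, "yaw": 0, "gripper": 0}, {"dx": 0.1, "dy": 0, "dz": 11.2, "yaw": 0, "gripper": 0}, {"dx": 0.1, "dy": 0, "dz": 11.2, "yaw": 0, "gripper": 0}]}}

```text
clock: 10.5
tcp_pos: [0.3402, 0.3291, 0.0395]
orientation: [2.204, 2.238, -0.0]
contact_force: [0.4, 0.2, -0.0]
grip_width: 0.0083
gripper_force: 39.1
```

{"api": "send_rows", "payload": {"steps": [{"dx": 0, "dy": 0, "dz": 0, "yaw": 0, "gripper": 0.3}, {"dx": 0, "dy": 0, "dz": 0, "yaw": 0, "gripper": 0.3}, {"dx": 0, "dy": 0, "dz": -4, "yaw": 0, "gripper": 0.3}, {"dx": 0, "dy": 0, "dz": -8, "yaw": 0, "gripper": 0.3}, {"dx": 0, "dy": 0, "dz": -12, "yaw": 0, "gripper": 0.3}]}}

```text
clock: 11.12
tcp_pos: [0.3396, 0.3297, 0.161]
orientation: [2.203, 2.24, 0.001]
contact_force: [1.2, -0.4, 0.2]
grip_width: 0.0258
gripper_force: 0.0
```

Run:
```python
from h import *
f=pickle.load(open("w1.pkl","rb")); hsv=cv2.cvtColor(f["color"],cv2.COLOR_RGB2HSV); C=cloud(f)
from scipy import ndimage
for k,c0 in(("blue",(.425,-.083)),("green",(.537,.088))):
    d=np.hypot(C[...,0]-c0[0],C[...,1]-c0[1]); m=(d<.062)&(C[...,2]>.005)&(C[...,2]<.016)
    if k=="blue": m&=(cv2.inRange(hsv,np.array((100,100,20)),np.array((130,255,255)))>0)|(hsv[...,2]<90)
    else: m&=(cv2.inRange(hsv,np.array((50,90,20)),np.array((85,255,255)))>0)|(hsv[...,2]<90)
    P=C[m]; r=cv2.minAreaRect(np.float32(P[:,:2])); print(k,len(P),r)
    s=m&(hsv[...,1]<110)&(hsv[...,2]<110); print(" sleeve",s.sum(),C[s].mean(0))
go(.54,.3,.2,90)
```

```text
blue 1209 ((0.42510196566581726, -0.08371312916278839), (0.09911135584115982, 0.08358895778656006), 78.67893981933594)
 sleeve 281 [ 0.42963665 -0.09107249  0.01110248]
green 1447 ((0.5364212393760681, 0.08828125894069672), (0.10818111151456833, 0.059717316180467606), 61.39112091064453)
 sleeve 199 [0.51932587 0.10483493 0.01248893]
clock 11.12 at [0.3396 0.3297 0.161 ] head 91.0 w 0.0258 move [-3.3  19.99 -3.89] yaw 1.0 j7 -1.27
```

Run:
```python
from h import *
go(.5575,.0768,.10,61.4)
```

```text
clock 11.12 at [0.3396 0.3297 0.161 ] head 91.0 w 0.0258 move [-25.65  21.36   6.11] yaw 29.6 j7 -1.27
```

{"api": "send_rows", "payload": {"steps": [{"dx": -4.7, "dy": 3.9, "dz": 0, "yaw": 6, "gripper": 0.33}, {"dx": -9.4, "dy": 7.8, "dz": 0, "yaw": 12, "gripper": 0.33}, {"dx": -14.1, "dy": 11.7, "dz": 0, "yaw": 18, "gripper": 0.33}, {"dx": -18.8, "dy": 15.6, "dz": 0, "yaw": 24, "gripper": 0.33}, {"dx": -23.5, "dy": 19.5, "dz": 1, "yaw": 29.6, "gripper": 0.33}]}}

```text
clock: 11.75
tcp_pos: [0.5404, 0.0964, 0.1507]
orientation: [2.704, 1.597, 0.005]
contact_force: [0.2, 1.2, 0.8]
grip_width: 0.0281
gripper_force: 0.0
```

{"api": "send_rows", "payload": {"steps": [{"dx": -1.9, "dy": -1.0, "dz": 4, "yaw": 0, "gripper": 0.33}, {"dx": -1.9, "dy": -1.0, "dz": 5, "yaw": 0, "gripper": 0.33}, {"dx": -1.9, "dy": -1.0, "dz": 5, "yaw": 0, "gripper": 0.33}]}}

```text
clock: 12.12
tcp_pos: [0.5206, 0.0873, 0.0997]
orientation: [-2.7, -1.605, -0.001]
contact_force: [0.5, 0.0, 0.3]
grip_width: 0.0281
gripper_force: 0.0
```

```bash
cat >> h.py <<'E'
def ring(f,lo,hi):
    C=cloud(f); m=max(blobs(f,lo,hi,200),key=lambda b:b[1])[2]
    P=C[m]; P=P[(P[:,2]>.004)&(P[:,2]<.016)]
    print("ring",len(P),cv2.minAreaRect(np.float32(P[:,:2])))
    return C,m
E
python3 - <<'E'
from h import *
go(.5575,.0768,.03,61.4)
f=grab("wrist"); ring(f,(50,90,20),(85,255,255)); cv2.imwrite("pics/w4.png",f["color"][:,:,::-1])
E
```

```text
clock 12.12 at [0.5206 0.0873 0.0997] head 61.5 w 0.0281 move [0.83 3.75 6.97] yaw 0.1 j7 -1.17
ring 2968 ((0.5527361035346985, 0.09276748448610306), (0.05469491705298424, 0.0955919548869133), 8.515424728393555)
```

View pics/w4.png

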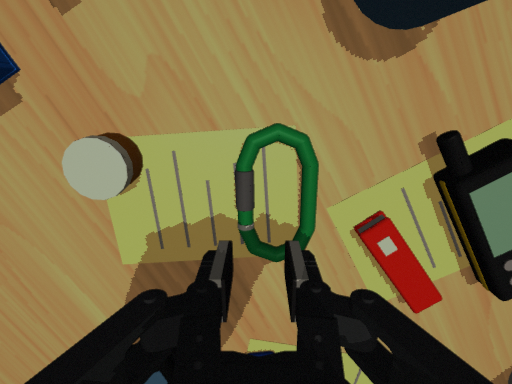

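The ring is aligned with the jaws. Its plain spine is on the right at (310,190) and the gate sleeve on the left at (245,190). I'll compute the spine line.

```bash
cat >> h.py <<'E'
def bar(f,lo,hi,side,zr=(.004,.016)):
    "straight bar on tool +y (side=1) or -y (-1): line fit in world"
    o=status.get_obs(); a,R=head(o); C=cloud(f); m=max(blobs(f,lo,hi,200),key=lambda b:b[1])[2]
    P=C[m]; P=P[(P[:,2]>zr[0])&(P[:,2]<zr[1])]; L=(P-o["tcp_pos"])@R
    lo_,hi_=np.percentile(L,[1,99],0); print("ring tool-frame extents cm",(lo_*100).round(2),(hi_*100).round(2))
    mx=(lo_[0]+hi_[0])/2
    e=hi_[1] if side>0 else lo_[1]
    S=L[(abs(L[:,0]-mx)<.02)&(abs(L[:,1]-e)<.016)]
    k=np.polyfit(S[:,0],S[:,1],1); print("bar mid move dx,dy cm",mx*100,np.polyval(k,mx)*100,"yaw",np.degrees(np.arctan(k[0])),"ztop",np.percentile(S[:,2],2)*100)
E
python3 - <<'E'
from h import *
f=grab("wrist"); bar(f,(50,90,20),(85,255,255),1); go(.5575,.0768,.03,61.4)
E
```

```text
ring tool-frame extents cm [-2.77 -1.53  8.77] [6.06 4.08 9.4 ]
bar mid move dx,dy cm 1.6466270535395986 3.5318938098813417 yaw -0.8435584316379927 ztop 8.80336499407617
clock 12.22 at [0.5217 0.0878 0.1008] head 61.5 w 0.0282 move [0.73 3.66 7.08] yaw 0.1 j7 -1.17
```

{"api": "send_rows", "payload": {"steps": [{"dx": 0.7, "dy": 3.6, "dz": 2, "yaw": 0, "gripper": 0.33}, {"dx": 0.7, "dy": 3.6, "dz": 2, "yaw": 0, "gripper": 0.33}, {"dx": 0.7, "dy": 3.6, "dz": 5, "yaw": 0, "gripper": 0.33}, {"dx": 0.7, "dy": 3.6, "dz": 7.1, "yaw": 0, "gripper": 0.33}, {"dx": 0.7, "dy": 3.6, "dz": 7.1, "yaw": 0, "gripper": 0.33}]}}

```text
clock: 12.85
tcp_pos: [0.5544, 0.0753, 0.0275]
orientation: [-2.7, -1.604, 0.004]
contact_force: [-0.1, -0.4, -0.1]
grip_width: 0.0281
gripper_force: 0.0
```

{"api": "send_rows", "payload": {"steps": [{"dx": 0, "dy": 0, "dz": 0, "yaw": 0, "gripper": 0}, {"dx": 0, "dy": 0, "dz": 0, "yaw": 0, "gripper": 0}, {"dx": 0, "dy": 0, "dz": 0, "yaw": 0, "gripper": 0}, {"dx": 0, "dy": 0, "dz": -3, "yaw": 0, "gripper": 0}, {"dx": 0, "dy": 0, "dz": -8, "yaw": 0, "gripper": 0}]}}

```text
clock: 13.48
tcp_pos: [0.5543, 0.0744, 0.108]
orientation: [-2.701, -1.602, 0.005]
contact_force: [1.9, 0.1, 0.7]
grip_width: 0.0099
gripper_force: 39.2
```

Run:
```python
from h import *
u=np.array([-.108,.994]); b=np.array([.541,.3815])
go(*(b+.026*u),.15,6.2)
f=grab("wrist"); o=status.get_obs(); a,R=head(o)
C=cloud(f)
for c,n,m in blobs(f,(50,90,20),(85,255,255),200):
  L=(C[m]-o["tcp_pos"])@R*100; print(c,n,np.percentile(L,[2,50,98],0).round(2).tolist())
```

```text
clock 13.47 at [0.5543 0.0744 0.108 ] head 61.3 w 0.0099 move [ 28.43 -17.4   -4.21] yaw 55.1 j7 -1.12
[225.5966908  212.93347122] 5802 [[-3.72, -5.26, 2.33], [3.14, -1.03, 2.52], [5.21, 0.12, 2.88]]
[171.79945055 280.06318681] 364 [[-2.03, -5.59, -1.32], [-1.45, -4.93, 2.47], [0.88, -3.76, 2.87]]
```

{"api": "send_rows", "payload": {"steps": [{"dx": 4.7, "dy": -2.9, "dz": -3, "yaw": 0, "gripper": 0}, {"dx": 9.4, "dy": -5.8, "dz": -4.5, "yaw": 9, "gripper": 0}, {"dx": 14.1, "dy": -8.7, "dz": -4.5, "yaw": 18, "gripper": 0}, {"dx": 18.8, "dy": -11.6, "dz": -4.5, "yaw": 27, "gripper": 0}, {"dx": 23.5, "dy": -14.4, "dz": -4.5, "yaw": 36, "gripper": 0}]}}

```text
clock: 14.15
tcp_pos: [0.5418, 0.3517, 0.1535]
orientation: [3.067, 0.681, 0.001]
contact_force: [-0.1, 0.0, -1.0]
grip_width: 0.0096
gripper_force: 39.3
```

Run:
```python
from h import *
u=np.array([-.108,.994]); b=np.array([.541,.3815])
go(*(b+.026*u),.15,6.2)
```

```text
clock 14.15 at [0.5418 0.3517 0.1535] head 25.0 w 0.0096 move [ 2.03 -5.2   0.35] yaw 18.8 j7 -2.07
```

{"api": "send_rows", "payload": {"steps": [{"dx": 2, "dy": -5.2, "dz": 0, "yaw": 9, "gripper": 0}, {"dx": 2, "dy": -5.2, "dz": 0, "yaw": 18.8, "gripper": 0}, {"dx": 2, "dy": -5.2, "dz": 0, "yaw": 18.8, "gripper": 0}]}}

```text
clock: 14.52
tcp_pos: [0.5373, 0.4061, 0.1531]
orientation: [3.135, 0.183, 0.0]
contact_force: [0.2, -0.1, -1.4]
grip_width: 0.0099
gripper_force: 39.4
```

Run:
```python
from h import *
u=np.array([-.108,.994]); b=np.array([.541,.3815])
go(*(b+.026*u),.036,6.2)
f=grab("wrist"); C=cloud(f)
for k,lo,hi in(("green",(50,90,20),(85,255,255)),("red",(0,170,60),(4,255,255))):
  for c,n,m in blobs(f,lo,hi,400):
    P=C[m]; print(k,c.round(),n,np.percentile(P,[1,50,99],0).round(3).tolist())
    q=P[(P[:,2]>.05)&(P[:,2]<.058)]
    if len(q)>50: print(cv2.minAreaRect(np.float32(q[:,:2])))
```

```text
clock 14.53 at [0.5373 0.4061 0.1531] head 6.7 w 0.0099 move [ 0.1  -0.12 11.71] yaw 0.5 j7 -2.42
green [226. 214.] 5814 [[0.498, 0.4, 0.131], [0.568, 0.417, 0.135], [0.59, 0.46, 0.153]]
red [320. 183.] 30432 [[0.48, 0.277, 0.003], [0.558, 0.339, 0.005], [0.611, 0.492, 0.056]]
((0.5385262370109558, 0.3836231827735901), (0.13035863637924194, 0.21760423481464386), 5.920891761779785)
red [209. 225.] 5149 [[0.468, 0.415, 0.003], [0.493, 0.449, 0.004], [0.538, 0.476, 0.056]]
((0.4690973460674286, 0.4485095143318176), (0.004686751868575811, 0.029512759298086166), 7.257912635803223)
```

{"api": "send_rows", "payload": {"steps": [{"dx": -0.2, "dy": -0.1, "dz": 4, "yaw": 0.5, "gripper": 0}, {"dx": -0.2, "dy": -0.1, "dz": 8, "yaw": 0.5, "gripper": 0}, {"dx": -0.2, "dy": -0.1, "dz": 11, "yaw": 0.5, "gripper": 0}, {"dx": -0.2, "dy": -0.1, "dz": 11.8, "yaw": 0.5, "gripper": 0}, {"dx": -0.2, "dy": -0.1, "dz": 11.8, "yaw": 0.5, "gripper": 0}]}}

```text
clock: 15.2
tcp_pos: [0.5363, 0.4057, 0.0357]
orientation: [3.137, 0.166, 0.0]
contact_force: [-0.7, -0.6, -0.5]
grip_width: 0.0097
gripper_force: 39.4
```

{"api": "send_rows", "payload": {"steps": [{"dx": 0, "dy": 0, "dz": 0, "yaw": 0, "gripper": 0.3}, {"dx": 0, "dy": 0, "dz": 0, "yaw": 0, "gripper": 0.3}, {"dx": 0, "dy": 0, "dz": -4, "yaw": 0, "gripper": 0.3}, {"dx": 0, "dy": 0, "dz": -8, "yaw": 0, "gripper": 0.3}, {"dx": 0, "dy": 0, "dz": -12, "yaw": 0, "gripper": 0.3}]}}

```text
clock: 15.82
tcp_pos: [0.5358, 0.4067, 0.1574]
orientation: [-3.137, -0.166, -0.002]
contact_force: [0.3, 0.1, 0.1]
grip_width: 0.0254
gripper_force: 0.0
```

Run:
```python
from h import *
f=grab("wrist"); C=cloud(f)
for c,n,m in blobs(f,(50,90,20),(85,255,255),200): print(c.round(),n,np.percentile(C[m],[1,50,99],0).round(3).tolist())
go(.4423,-.0999,.12,45.3)
```

```text
[238. 177.] 2467 [[0.487, 0.401, 0.011], [0.553, 0.421, 0.015], [0.589, 0.46, 0.017]]
clock 15.88 at [0.5379 0.4089 0.1635] head 6.1 w 0.0257 move [-14.9   49.61   3.97] yaw -39.2 j7 -2.43
```

{"api": "send_rows", "payload": {"steps": [{"dx": -1.8, "dy": 6, "dz": 0, "yaw": 0, "gripper": 0.33}, {"dx": -3.6, "dy": 12, "dz": 0, "yaw": 0, "gripper": 0.33}, {"dx": -5.4, "dy": 18, "dz": 0, "yaw": 0, "gripper": 0.33}, {"dx": -7.2, "dy": 24, "dz": 0, "yaw": 0, "gripper": 0.33}, {"dx": -9, "dy": 30, "dz": 0, "yaw": 0, "gripper": 0.33}]}}

```text
clock: 16.5
tcp_pos: [0.4777, 0.0975, 0.156]
orientation: [3.137, 0.166, 0.003]
contact_force: [0.2, -1.2, -0.4]
grip_width: 0.0279
gripper_force: 0.0
```

{"api": "send_rows", "payload": {"steps": [{"dx": -2, "dy": 6, "dz": 0, "yaw": -10, "gripper": 0.33}, {"dx": -4, "dy": 12, "dz": 0, "yaw": -20, "gripper": 0.33}, {"dx": -5.9, "dy": 18, "dz": 2, "yaw": -30, "gripper": 0.33}, {"dx": -5.9, "dy": 19.6, "dz": 4, "yaw": -39.2, "gripper": 0.33}, {"dx": -5.9, "dy": 19.6, "dz": 4, "yaw": -39.2, "gripper": 0.33}]}}

```text
clock: 17.12
tcp_pos: [0.4383, -0.1047, 0.1143]
orientation: [-2.902, -1.202, 0.004]
contact_force: [-0.8, 1.5, -1.0]
grip_width: 0.0281
gripper_force: 0.0
```

Run:
```python
from h import *
f=grab("wrist"); bar(f,(105,110,30),(128,255,255),1);bar(f,(105,110,30),(128,255,255),-1); go(.4423,-.0999,.03,45.3)
hsv=cv2.cvtColor(f["color"],cv2.COLOR_RGB2HSV);C=cloud(f); o=status.get_obs(); a,R=head(o)
L=(C-o["tcp_pos"])@R*100
s=(C[...,2]>.008)&(C[...,2]<.017)&(hsv[...,1]<90)&(hsv[...,2]<120)&(abs(C[...,0]-.435)<.03)&(abs(C[...,1]+.095)<.03)
n,l,st,ce=cv2.connectedComponentsWithStats(s.astype(np.uint8))
for i in range(1,n):
  if st[i,4]>60: print("sleeve",ce[i],st[i,4],np.percentile(L[l==i],[5,50,95],0).round(2).tolist())
```

```text
ring tool-frame extents cm [-4.08 -5.27 10.21] [ 5.49  0.21 10.77]
bar mid move dx,dy cm 0.7057788126869552 -30.70555807298307 yaw 86.25766619251162 ztop 10.477074028860375
ring tool-frame extents cm [-4.08 -5.27 10.21] [ 5.49  0.21 10.77]
bar mid move dx,dy cm 0.7057788126869552 -4.7124150388235195 yaw -1.342454742320471 ztop 10.235698611993607
clock 17.18 at [ 0.4394 -0.1027  0.1152] head 45.0 w 0.0281 move [0.4  0.01 8.52] yaw -0.3 j7 -0.95
sleeve [258.52575488 205.21847247] 563 [[-1.72, -0.57, 10.06], [-0.32, 0.06, 10.2], [0.97, 0.61, 10.5]]
```

{"api": "send_rows", "payload": {"steps": [{"dx": 0.1, "dy": 0.1, "dz": 2, "yaw": -1, "gripper": 0.35}, {"dx": 0.1, "dy": 0.1, "dz": 5, "yaw": -1, "gripper": 0.35}, {"dx": 0.1, "dy": 0.1, "dz": 7.5, "yaw": -1, "gripper": 0.35}, {"dx": 0.1, "dy": 0.1, "dz": 8.6, "yaw": -1, "gripper": 0.35}, {"dx": 0.1, "dy": 0.1, "dz": 8.6, "yaw": -1, "gripper": 0.35}]}}

```text
clock: 17.8
tcp_pos: [0.4416, -0.1008, 0.0295]
orientation: [-2.888, -1.235, -0.0]
contact_force: [0.6, -0.1, -0.2]
grip_width: 0.0297
gripper_force: 0.0
```

{"api": "send_rows", "payload": {"steps": [{"dx": 0, "dy": 0, "dz": 0, "yaw": 0, "gripper": 0}, {"dx": 0, "dy": 0, "dz": 0, "yaw": 0, "gripper": 0}, {"dx": 0, "dy": 0, "dz": 0, "yaw": 0, "gripper": 0}, {"dx": 0, "dy": 0, "dz": -3, "yaw": 0, "gripper": 0}, {"dx": 0, "dy": 0, "dz": -8, "yaw": 0, "gripper": 0}]}}

```text
clock: 18.42
tcp_pos: [0.4401, -0.1017, 0.1096]
orientation: [-2.888, -1.233, 0.004]
contact_force: [0.7, -1.0, 0.7]
grip_width: 0.0099
gripper_force: 39.5
```

Run:
```python
from h import *
u=np.array([-.108,.994]); b=np.array([.5395,.3825])
go(*(b-.026*u),.16,186.1)
f=grab("wrist"); C=cloud(f); o=status.get_obs(); a,R=head(o)
for c,n,m in blobs(f,(105,110,30),(128,255,255),200):
  L=(C[m]-o["tcp_pos"])@R*100; print(c,n,np.percentile(L,[2,50,98],0).round(2).tolist())
```

```text
clock 18.43 at [ 0.4401 -0.1017  0.1096] head 46.2 w 0.0099 move [ 40.16 -24.34  -5.03] yaw -139.9 j7 -0.95
[197.300946   207.19649192] 5074 [[-1.7, -5.56, 2.35], [3.24, -4.13, 2.52], [5.05, -0.15, 2.92]]
[258.02884615 237.16586538] 416 [[0.57, -0.87, 2.34], [1.13, -0.35, 2.52], [1.66, 0.16, 2.78]]
[253.52655889 310.87297921] 433 [[-4.69, -1.16, -0.26], [-3.33, -0.64, 2.46], [-0.97, 0.08, 2.68]]
```

{"api": "send_rows", "payload": {"steps": [{"dx": 3, "dy": -2, "dz": -4.5, "yaw": -10, "gripper": 0}, {"dx": 8, "dy": -5, "dz": -5, "yaw": -20, "gripper": 0}, {"dx": 13, "dy": -8, "dz": -5, "yaw": -30, "gripper": 0}, {"dx": 18, "dy": -11, "dz": -5, "yaw": -40, "gripper": 0}, {"dx": 23, "dy": -14, "dz": -5, "yaw": -50, "gripper": 0}]}}

```text
clock: 19.1
tcp_pos: [0.4996, 0.1625, 0.1599]
orientation: [2.091, 2.343, 0.001]
contact_force: [0.5, -0.0, -0.5]
grip_width: 0.01
gripper_force: 39.6
```

{"api": "send_rows", "payload": {"steps": [{"dx": 0, "dy": 0, "dz": 0, "yaw": -10, "gripper": 0}, {"dx": 0, "dy": 0, "dz": 0, "yaw": -20, "gripper": 0}, {"dx": 0, "dy": 0, "dz": 0, "yaw": -30, "gripper": 0}, {"dx": 0, "dy": 0, "dz": 0, "yaw": -40, "gripper": 0}, {"dx": 0, "dy": 0, "dz": 0, "yaw": -50, "gripper": 0}]}}

```text
clock: 19.73
tcp_pos: [0.4992, 0.1607, 0.1596]
orientation: [0.904, 3.008, -0.001]
contact_force: [-0.0, -0.5, -1.3]
grip_width: 0.0099
gripper_force: 39.6
```

{"api": "send_rows", "payload": {"steps": [{"dx": 0, "dy": 0, "dz": 0, "yaw": -10, "gripper": 0}, {"dx": 0, "dy": 0, "dz": 0, "yaw": -20, "gripper": 0}, {"dx": 0, "dy": 0, "dz": 0, "yaw": -30, "gripper": 0}, {"dx": 0, "dy": 0, "dz": 0, "yaw": -40, "gripper": 0}, {"dx": 0, "dy": 0, "dz": 0, "yaw": -40, "gripper": 0}]}}

```text
clock: 20.35
tcp_pos: [0.4992, 0.1607, 0.1593]
orientation: [0.167, -3.137, -0.0]
contact_force: [-0.4, 0.2, -1.2]
grip_width: 0.0097
gripper_force: 39.6
```

Run:
```python
from h import *
u=np.array([-.108,.994]); b=np.array([.5395,.3825])
p=b-.026*u+[-.003,0]; print(p); go(*p,.15,186.1)
```

```text
[0.539308 0.356656]
clock 20.35 at [0.4992 0.1607 0.1593] head -173.9 w 0.0097 move [-6.07 19.06  0.93] yaw 0.0 j7 0.67
```

{"api": "send_rows", "payload": {"steps": [{"dx": -2, "dy": 6, "dz": 0, "yaw": 0, "gripper": 0}, {"dx": -4, "dy": 12, "dz": 0, "yaw": 0, "gripper": 0}, {"dx": -6.1, "dy": 17, "dz": 0, "yaw": 0, "gripper": 0}, {"dx": -6.1, "dy": 19.1, "dz": 0.9, "yaw": 0, "gripper": 0}, {"dx": -6.1, "dy": 19.1, "dz": 0.9, "yaw": 0, "gripper": 0}]}}

```text
clock: 20.98
tcp_pos: [0.5377, 0.3596, 0.1499]
orientation: [0.171, -3.136, -0.001]
contact_force: [-0.6, -0.2, -0.2]
grip_width: 0.0096
gripper_force: 39.6
```

Run:
```python
from h import *
go(.5393,.3567,.036,186.1)
f=grab("wrist"); C=cloud(f)
for k,lo,hi in(("ring",(105,110,30),(128,255,255)),("green",(50,90,20),(85,255,255))):
 for c,n,m in blobs(f,lo,hi,300):
  if C[m][:,0].max()>.48: print(k,c.round(),n,np.percentile(C[m],[1,50,99],0).round(3).tolist())
for c,n,m in blobs(f,(0,170,60),(4,255,255),800):
  P=C[m]; q=P[(P[:,2]>.05)&(P[:,2]<.058)]
  if len(q)>50: print("rim",np.percentile(q,[0,100],0).round(3).tolist(),cv2.minAreaRect(np.float32(q[:,:2])))
```

```text
clock 20.98 at [0.5377 0.3596 0.1499] head -173.8 w 0.0096 move [-0.14 -0.31 11.39] yaw 0.1 j7 0.45
ring [197. 207.] 5050 [[0.486, 0.306, 0.126], [0.505, 0.318, 0.13], [0.559, 0.36, 0.132]]
ring [258. 237.] 412 [[0.518, 0.353, 0.127], [0.524, 0.358, 0.13], [0.53, 0.364, 0.132]]
ring [253. 310.] 446 [[0.543, 0.354, 0.128], [0.568, 0.36, 0.131], [0.583, 0.367, 0.171]]
green [330. 190.] 2581 [[0.483, 0.399, 0.01], [0.527, 0.419, 0.015], [0.586, 0.457, 0.017]]
rim [[0.463, 0.269, 0.05], [0.614, 0.497, 0.057]] ((0.5381919741630554, 0.38334256410598755), (0.13010604679584503, 0.2174840271472931), 5.812295436859131)
rim [[0.604, 0.305, 0.05], [0.611, 0.332, 0.056]] ((0.6074820756912231, 0.31861841678619385), (0.003942218143492937, 0.02702983282506466), 6.863478660583496)
```

{"api": "send_rows", "payload": {"steps": [{"dx": -0.3, "dy": -0.2, "dz": 4, "yaw": 0, "gripper": 0}, {"dx": -0.3, "dy": -0.2, "dz": 8, "yaw": 0, "gripper": 0}, {"dx": -0.3, "dy": -0.2, "dz": 10.7, "yaw": 0, "gripper": 0}, {"dx": -0.3, "dy": -0.2, "dz": 11.4, "yaw": 0, "gripper": 0}, {"dx": -0.3, "dy": -0.2, "dz": 11.4, "yaw": 0, "gripper": 0}]}}

```text
clock: 21.65
tcp_pos: [0.5426, 0.3561, 0.037]
orientation: [-0.17, 3.137, 0.001]
contact_force: [0.4, -0.0, -0.6]
grip_width: 0.0096
gripper_force: 39.6
```

{"api": "send_rows", "payload": {"steps": [{"dx": 0, "dy": 0, "dz": 0, "yaw": 0, "gripper": 0.3}, {"dx": 0, "dy": 0, "dz": 0, "yaw": 0, "gripper": 0.3}, {"dx": 0, "dy": 0, "dz": -4, "yaw": 0, "gripper": 0.3}, {"dx": 0, "dy": 0, "dz": -8, "yaw": 0, "gripper": 0.3}, {"dx": 0, "dy": 0, "dz": -14, "yaw": 0, "gripper": 1}]}}

```text
clock: 22.28
tcp_pos: [0.5418, 0.3553, 0.177]
orientation: [0.171, -3.135, 0.002]
contact_force: [0.1, 0.8, 0.6]
grip_width: 0.0426
gripper_force: 0.0
```

Run:
```python
from h import *
f=grab("wrist"); C=cloud(f)
for k,lo,hi in(("ring",(105,110,30),(128,255,255)),("green",(50,90,20),(85,255,255))):
 for c,n,m in blobs(f,lo,hi,300):
  if C[m][:,0].max()>.48: print(k,c.round(),n,np.percentile(C[m],[1,50,99],0).round(3).tolist())
# GPS: view pose so the wrist camera (85 mm along tool x, heading 272.5 -> -y) sees it
go(.67,.04,.26,272.5)
```

```text
ring [230. 177.] 2146 [[0.492, 0.303, 0.012], [0.537, 0.323, 0.015], [0.595, 0.361, 0.017]]
green [329. 179.] 2170 [[0.483, 0.399, 0.011], [0.527, 0.419, 0.015], [0.586, 0.457, 0.017]]
green [  7. 360.] 599 [[0.764, 0.063, 0.013], [0.804, 0.073, 0.015], [0.843, 0.08, 0.016]]
clock 22.32 at [0.544  0.3594 0.1867] head -173.7 w 0.0503 move [ -9.11 -33.08  -7.45] yaw -86.2 j7 0.48
```

{"api": "send_rows", "payload": {"steps": [{"dx": -1, "dy": -4, "dz": -4, "yaw": -10, "gripper": 1}, {"dx": -3, "dy": -10, "dz": -7.4, "yaw": -20, "gripper": 1}, {"dx": -5, "dy": -16, "dz": -7.4, "yaw": -30, "gripper": 1}, {"dx": -7, "dy": -22, "dz": -7.4, "yaw": -40, "gripper": 1}, {"dx": -9, "dy": -28, "dz": -7.4, "yaw": -50, "gripper": 1}]}}

```text
clock: 22.95
tcp_pos: [0.6586, 0.0951, 0.2512]
orientation: [-1.488, 2.765, -0.001]
contact_force: [0.4, 0.5, 0.2]
grip_width: 0.0854
gripper_force: 0.0
```

Run:
```python
from h import *
go(.67,.04,.26,272.5)
```

```text
clock 22.95 at [0.6586 0.0951 0.2512] head -123.4 w 0.0854 move [ 3.97 -3.99 -0.87] yaw -35.9 j7 1.75
```

{"api": "send_rows", "payload": {"steps": [{"dx": 4, "dy": -4, "dz": 0, "yaw": -10, "gripper": 1}, {"dx": 4, "dy": -4, "dz": 0, "yaw": -20, "gripper": 1}, {"dx": 4, "dy": -4, "dz": 0, "yaw": -30, "gripper": 1}, {"dx": 4, "dy": -4, "dz": 0, "yaw": -35.9, "gripper": 1}, {"dx": 4, "dy": -4, "dz": 0, "yaw": -35.9, "gripper": 1}]}}

```text
clock: 23.58
tcp_pos: [0.6689, 0.0416, 0.2507]
orientation: [-2.261, 2.18, -0.001]
contact_force: [-0.4, -0.2, 0.8]
grip_width: 0.0855
gripper_force: 0.0
```

Run:
```python
from h import *
f=grab("wrist"); pickle.dump(f,open("w5.pkl","wb")); C=cloud(f); hsv=cv2.cvtColor(f["color"],cv2.COLOR_RGB2HSV)
m=(C[...,2]>.028)&(C[...,2]<.036)&(abs(C[...,0]-.675)<.08)&(abs(C[...,1])<.1)
n,l,s,c=cv2.connectedComponentsWithStats(m.astype(np.uint8)); i=1+np.argmax(s[1:,4]); P=C[l==i]
print("gps top",len(P),cv2.minAreaRect(np.float32(P[:,:2])),np.median(P[:,2]),np.percentile(P,[.5,99.5],0))
# ray-cast of the top outline on the measured plane
ct=max(cv2.findContours((l==i).astype(np.uint8),0,2)[0],key=cv2.contourArea)
print("rays",cv2.minAreaRect(np.float32([ray(f,*p,float(np.median(P[:,2])))[:2] for p in ct[:,0]])))
k=(C[...,2]>.012)&(C[...,2]<.022)&(hsv[...,1]>150)&((hsv[...,0]<6)|(hsv[...,0]>174))&(C[...,0]<.64)&(C[...,0]>.55)
print("knife",cv2.minAreaRect(np.float32(C[k][:,:2])), C[k][:,0].max())
# fingertips in tool frame
o=status.get_obs();a,R=head(o); L=(C-o["tcp_pos"])@R; q=(L[...,2]>-.02)&(L[...,2]<.04)&(abs(L[...,1])<.07)&(abs(L[...,0])<.03)&(f["depth"]>0)
print("tips n",q.sum(),np.percentile(L[q],[1,50,99],0) if q.sum() else "")
go(.677,-.003,.26,272.5)
cv2.imwrite("pics/w5.png",f["color"][:,:,::-1])
```

```text
gps top 4975 ((0.6753645539283752, -0.004900716245174408), (0.05589039996266365, 0.10961929708719254), 2.453955888748169) 0.03211621885890355 [[ 0.64695035 -0.05925001  0.02834539]
 [ 0.70319445  0.04884819  0.03429273]]
rays ((0.6753324270248413, -0.005317166447639465), (0.055266715586185455, 0.10838375985622406), 2.3945233821868896)
knife ((0.597552478313446, 0.1332271546125412), (0.06360901892185211, 0.36987900733947754), 5.863049507141113) 0.6157075950859032
tips n 3984 [[-0.01073605 -0.05543175 -0.01978579]
 [ 0.00651411  0.00031628 -0.00775379]
 [ 0.01134364  0.05600136  0.01083467]]
clock 23.62 at [0.6688 0.0416 0.2506] head -88.0 w 0.0855 move [ 4.49 -0.66 -0.94] yaw -0.5 j7 2.41
```

View pics/w5.png

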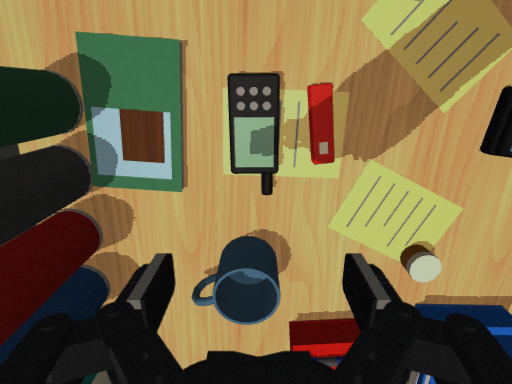

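The view shows:
- **GPS:** at (253,122), antenna at (267,183), heading 92.4°, top at 32 mm.
- **Knife:** at (320,122), beside the GPS.
- **Mug:** at (247,290).

With the jaws fully open, the tips pass above the knife at this grasp height.

{"api": "send_rows", "payload": {"steps": [{"dx": 4.7, "dy": -0.65, "dz": 0, "yaw": -0.4, "gripper": 1}, {"dx": 4.7, "dy": -0.65, "dz": 5, "yaw": -0.4, "gripper": 1}, {"dx": 4.7, "dy": -0.65, "dz": 10, "yaw": -0.4, "gripper": 1}, {"dx": 4.7, "dy": -0.65, "dz": 15, "yaw": -0.4, "gripper": 1}, {"dx": 4.7, "dy": -0.65, "dz": 18, "yaw": -0.4, "gripper": 1}]}}

```text
clock: 24.25
tcp_pos: [0.6763, -0.0056, 0.0679]
orientation: [2.267, -2.172, -0.001]
contact_force: [-0.1, 0.3, 0.1]
grip_width: 0.0853
gripper_force: 0.0
```

Run:
```python
from h import *
go(.6753,-.005,.038,272.4)
```

```text
clock 24.25 at [ 0.6763 -0.0056  0.0679] head -87.6 w 0.0853 move [-0.07  0.09  2.99] yaw 0.0 j7 2.39
```

{"api": "send_rows", "payload": {"steps": [{"dx": 0, "dy": 0.1, "dz": 2, "yaw": 0, "gripper": 1}, {"dx": 0, "dy": 0.1, "dz": 3, "yaw": 0, "gripper": 1}, {"dx": 0, "dy": 0.1, "dz": 3, "yaw": 0, "gripper": 0.8}, {"dx": 0, "dy": 0.1, "dz": 3, "yaw": 0, "gripper": 0}, {"dx": 0, "dy": 0.1, "dz": 3, "yaw": 0, "gripper": 0}], "force": 50}}

```text
clock: 24.88
tcp_pos: [0.677, -0.0049, 0.0421]
orientation: [-2.268, 2.17, -0.002]
contact_force: [-0.3, -1.1, 4.8]
grip_width: 0.0549
gripper_force: 55.6
```

{"api": "send_rows", "payload": {"steps": [{"dx": 0, "dy": 0, "dz": 0, "yaw": 0, "gripper": 0}, {"dx": 0, "dy": 0, "dz": 0, "yaw": 0, "gripper": 0}, {"dx": 0, "dy": 0, "dz": -3, "yaw": 0, "gripper": 0}, {"dx": 0, "dy": 0, "dz": -8, "yaw": 0, "gripper": 0}, {"dx": 0, "dy": 0, "dz": -13, "yaw": 0, "gripper": 0}]}}

```text
clock: 25.5
tcp_pos: [0.6756, -0.0051, 0.173]
orientation: [-2.271, 2.171, 0.0]
contact_force: [1.9, -0.1, -2.9]
grip_width: 0.0549
gripper_force: 54.7
```

Run:
```python
from h import *
f=grab("wrist"); C=cloud(f); o=status.get_obs(); a,R=head(o); L=(C-o["tcp_pos"])@R
q=(L[...,2]>-.005)&(L[...,2]<.015)&(abs(L[...,1])<.026)&(abs(L[...,0])<.075); P=L[q]
print("gps in tool",q.sum(),np.percentile(P,[.5,50,99.5],0).round(4).tolist())
A=np.c_[P[:,:2],np.ones(len(P))]; print("tilt",np.linalg.lstsq(A,P[:,2],rcond=None)[0])
go(.5435,-.378,.17,95)
```

```text
gps in tool 529 [[-0.0094, -0.0259, -0.0048], [0.0044, -0.0243, 0.0042], [0.013, -0.0239, 0.0148]]
tilt [0.07866159 1.80013619 0.04807047]
clock 25.55 at [ 0.6783 -0.0032  0.1811] head -87.4 w 0.0548 move [36.84 15.16  0.9 ] yaw 177.6 j7 2.45
```

{"api": "send_rows", "payload": {"steps": [{"dx": 0, "dy": 6, "dz": 0, "yaw": 0, "gripper": 0}, {"dx": 0, "dy": 12, "dz": 0, "yaw": 0, "gripper": 0}, {"dx": 0.8, "dy": 17.5, "dz": 0, "yaw": 10, "gripper": 0}, {"dx": 6.5, "dy": 17.5, "dz": 0, "yaw": 20, "gripper": 0}, {"dx": 12.5, "dy": 17.5, "dz": 0, "yaw": 30, "gripper": 0}]}}

```text
clock: 26.18
tcp_pos: [0.506, -0.1385, 0.1718]
orientation: [1.627, -2.687, 0.004]
contact_force: [1.3, -0.6, -2.6]
grip_width: 0.0543
gripper_force: 55.1
```

{"api": "send_rows", "payload": {"steps": [{"dx": 0, "dy": 0, "dz": 0, "yaw": 10, "gripper": 0}, {"dx": 0, "dy": 0, "dz": 0, "yaw": 20, "gripper": 0}, {"dx": 0, "dy": 0, "dz": 0, "yaw": 30, "gripper": 0}, {"dx": 0, "dy": 0, "dz": 0, "yaw": 40, "gripper": 0}, {"dx": 0, "dy": 0, "dz": 0, "yaw": 50, "gripper": 0}]}}

```text
clock: 26.8
tcp_pos: [0.5065, -0.1373, 0.1714]
orientation: [-0.336, 3.123, -0.001]
contact_force: [0.3, 0.6, -2.8]
grip_width: 0.0545
gripper_force: 55.1
```

{"api": "send_rows", "payload": {"steps": [{"dx": 0, "dy": 0, "dz": 0, "yaw": 10, "gripper": 0}, {"dx": 0, "dy": 0, "dz": 0, "yaw": 20, "gripper": 0}, {"dx": 0, "dy": 0, "dz": 0, "yaw": 30, "gripper": 0}, {"dx": 0, "dy": 0, "dz": 0, "yaw": 40, "gripper": 0}, {"dx": 0, "dy": 0, "dz": 0, "yaw": 50, "gripper": 0}]}}

```text
clock: 27.42
tcp_pos: [0.5066, -0.137, 0.1714]
orientation: [1.015, 2.972, -0.0]
contact_force: [0.3, -0.1, -2.9]
grip_width: 0.0547
gripper_force: 55.1
```

Run:
```python
from h import *
go(.5435,-.378,.17,95)
```

```text
clock 27.43 at [ 0.5066 -0.137   0.1714] head 142.3 w 0.0547 move [-17.66 -16.81   0.15] yaw 47.3 j7 0.63
```

Run:
```python
from h import *
go(.54,-.455,.24,95)
```

```text
clock 27.43 at [ 0.5066 -0.137   0.1714] head 142.3 w 0.0547 move [-22.1  -23.11  -6.85] yaw 47.3 j7 0.63
```

{"api": "send_rows", "payload": {"steps": [{"dx": -4, "dy": -4, "dz": -2, "yaw": 10, "gripper": 0}, {"dx": -8, "dy": -8, "dz": -4, "yaw": 20, "gripper": 0}, {"dx": -12, "dy": -12, "dz": -6, "yaw": 30, "gripper": 0}, {"dx": -16, "dy": -16.5, "dz": -6.8, "yaw": 40, "gripper": 0}, {"dx": -20, "dy": -21, "dz": -6.8, "yaw": 47.3, "gripper": 0}]}}

```text
clock: 28.05
tcp_pos: [0.5385, -0.427, 0.2409]
orientation: [2.119, 2.316, 0.002]
contact_force: [0.9, -0.1, -2.2]
grip_width: 0.0545
gripper_force: 55.1
```

```bash
sleep 0
python3 - <<'E'
from h import *
go(.54,-.455,.24,95)
for i in range(3): f=grab("wrist")
pickle.dump(f,open("w6.pkl","wb")); C=cloud(f); o=status.get_obs(); a,R=head(o); L=(C-o["tcp_pos"])@R
m=(C[...,2]>.018)&(C[...,2]<.026)&(abs(C[...,0]-.54)<.09)&(C[...,1]>-.5)&(C[...,1]<-.25)
print("block",m.sum(),cv2.minAreaRect(np.float32(C[m][:,:2])),np.median(C[m][:,2]))
p=(C[...,2]>.005)&(C[...,2]<.0145)&(abs(C[...,0]-.54)<.05)&(C[...,1]>-.5)&(C[...,1]<-.25)
n,l,s,c=cv2.connectedComponentsWithStats(p.astype(np.uint8)); i=1+np.argmax(s[1:,4]); P=C[l==i]
print("pocket floor",len(P),cv2.minAreaRect(np.float32(P[:,:2])),np.median(P[:,2]),np.percentile(P,[.5,99.5],0).round(4).tolist())
q=(abs(L[...,1])<.03)&(L[...,0]>.01)&(L[...,0]<.08)&(L[...,2]>-.01)&(L[...,2]<.05)
P=L[q]; print("gps",q.sum(),np.percentile(P,[1,50,99],0).round(4).tolist())
cv2.imwrite("pics/w6.png",f["color"][:,:,::-1])
E
```

```text
clock 28.05 at [ 0.5385 -0.427   0.2409] head 95.1 w 0.0545 move [-2.8  -0.1   0.09] yaw 0.1 j7 0.39
block 8705 ((0.540338933467865, -0.35494643449783325), (0.1102515310049057, 0.14354676008224487), 4.955441951751709) 0.021932020199073962
pocket floor 4875 ((0.5414943695068359, -0.3680344820022583), (0.061331167817115784, 0.0943860411643982), 4.909361362457275) 0.009931349227714045 [[0.5088, -0.4153, 0.0079], [0.5739, -0.3203, 0.0136]]
gps 11072 [[0.0105, -0.0281, 0.0083], [0.0348, -0.0014, 0.0103], [0.0512, 0.0254, 0.0346]]
```

View pics/w6.png

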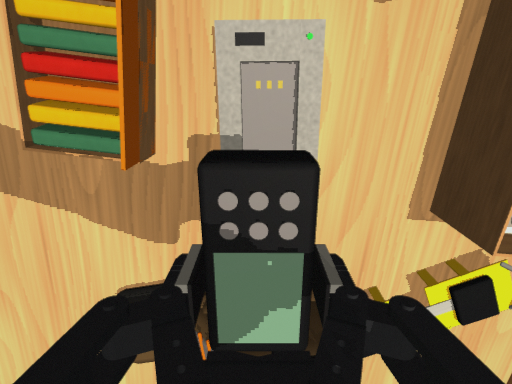

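The cradle's pocket shows between (240,62) and (298,150), and the handset is held screen up with its antenna pointing away from the camera. I'll get the handset's exact offset and tilt in the jaws.

Run:
```python
from h import *
f=pickle.load(open("w6.pkl","rb")); o=status.get_obs(); a,R=head(o); C=cloud(f); L=(C-o["tcp_pos"])@R
q=(abs(L[...,1])<.035)&(L[...,0]>-.02)&(L[...,0]<.08)&(L[...,2]>.004)&(L[...,2]<.015)
n,l,s,c=cv2.connectedComponentsWithStats(q.astype(np.uint8)); i=1+np.argmax(s[1:,4]); P=L[l==i]
A=np.c_[P[:,:2],np.ones(len(P))]; print("plane",np.linalg.lstsq(A,P[:,2],rcond=None)[0].round(4))
for x in(.022,.03,.038,.044):
  S=P[abs(P[:,0]-x)<.002]; print(x,np.percentile(S[:,1],[.5,99.5]).round(4))
for y in(-.015,0,.015):
  S=P[abs(P[:,1]-y)<.003]; print("y",y,S[:,0].max().round(4))
q=(abs(L[...,1])<.02)&(L[...,0]>.045)&(L[...,0]<.065)&(L[...,2]>.014)&(L[...,2]<.045); print("end face",q.sum(),np.percentile(L[q],[5,50,95],0).round(4).tolist() if q.sum() else "")
d=np.array([-.0854,.9963]); p=np.array([.5423,-.378]); 
go(*p,.1,94.9)
```

```text
plane [0.0205 0.0008 0.0097]
0.022 [-0.0287  0.0258]
0.03 [-0.0287  0.0261]
0.038 [-0.0285  0.0259]
0.044 [-0.0286  0.0262]
y -0.015 0.0514
y 0 0.0514
y 0.015 0.0511
end face 878 [[0.0507, -0.0179, 0.0145], [0.051, 0.0004, 0.0239], [0.0513, 0.018, 0.0365]]
clock 28.2 at [ 0.5363 -0.4298  0.2385] head 94.9 w 0.0547 move [ 5.12  1.05 13.85] yaw 0.0 j7 0.39
```

```bash
cat > fit.py <<'E'
from h import *
f=grab("wrist"); o=status.get_obs(); a,R=head(o); C=cloud(f); L=(C-o["tcp_pos"])@R
q=(abs(L[...,1])<.035)&(L[...,0]>-.02)&(L[...,0]<.08)&(L[...,2]>.004)&(L[...,2]<.015)
n,l,s,c=cv2.connectedComponentsWithStats(q.astype(np.uint8)); i=1+np.argmax(s[1:,4]); P=L[l==i]
S=P[(P[:,0]>.025)&(P[:,0]<.045)]; e=np.percentile(S[:,1],[.5,99.5]); xe=P[abs(P[:,1])<.02][:,0].max()
print("gps centre in tool",round(xe-.055,4),e.round(4),e.mean().round(4))
p=(C[...,2]>.005)&(C[...,2]<.0145)&(abs(C[...,0]-.54)<.05)&(C[...,1]>-.5)&(C[...,1]<-.25)
n,l,s,c=cv2.connectedComponentsWithStats(p.astype(np.uint8)); i=1+np.argmax(s[1:,4]); W=C[l==i]
r=cv2.minAreaRect(np.float32(W[:,:2])); print("pocket",r)
h=np.radians(90+r[2]); d=np.array([np.cos(h),np.sin(h)]); w,hh=r[1]
pc=np.array(r[0])+(hh/2-.0575)*d; print("pocket centre",pc,"in tool cm",((np.r_[pc,0]-o["tcp_pos"])@R*100).round(2),"head",round(a,2),"want",90+r[2],o["tcp_pos"])
E
python3 fit.py
```

```text
gps centre in tool -0.0022 [-0.0287  0.026 ] -0.0013
pocket ((0.5412670373916626, -0.3652799427509308), (0.061318568885326385, 0.08875766396522522), 4.973269939422607)
pocket centre [ 0.54240452 -0.37835171] in tool cm [ 4.73  0.94 23.86] head 95.17 want 94.97326993942261 [ 0.5372898  -0.42655466  0.23857686]
```

```bash
for i in 1 2 3 4 5; do python3 fit.py | grep -v "pocket ("; done
```

```text
gps centre in tool -0.0007 [-0.0283  0.0265] -0.0009
pocket centre [ 0.54240057 -0.37853714] in tool cm [ 4.52  0.86 23.88] head 95.33 want 95.03420782089233 [ 0.53794766 -0.42474019  0.23872887]
gps centre in tool 0.0002 [-0.0278  0.0269] -0.0005
pocket centre [ 0.5424091  -0.37849584] in tool cm [ 4.45  0.82 23.89] head 95.41 want 95.05224561691284 [ 0.53828483 -0.42394443  0.2388141 ]
gps centre in tool 0.001 [-0.0276  0.0272] -0.0002
pocket centre [ 0.5423107  -0.37831936] in tool cm [ 4.46  0.8  23.89] head 95.44 want 94.95800924301147 [ 0.53841841 -0.42376432  0.23886967]
gps centre in tool 0.0012 [-0.0275  0.0272] -0.0001
pocket centre [ 0.54233343 -0.37869736] in tool cm [ 4.45  0.81 23.89] head 95.43 want 95.07274770736694 [ 0.53838448 -0.42396379  0.23887298]
gps centre in tool 0.0013 [-0.0275  0.0274] -0.0
pocket centre [ 0.54236859 -0.37837427] in tool cm [ 4.52  0.83 23.88] head 95.41 want 94.93816900253296 [ 0.53828769 -0.42428505  0.23878516]
```

{"api": "send_rows", "payload": {"steps": [{"dx": 2, "dy": 0.4, "dz": 3, "yaw": 0.2, "gripper": 0}, {"dx": 4.4, "dy": 0.8, "dz": 7, "yaw": 0.4, "gripper": 0}, {"dx": 4.4, "dy": 0.8, "dz": 11, "yaw": 0.4, "gripper": 0}, {"dx": 4.4, "dy": 0.8, "dz": 14, "yaw": 0.4, "gripper": 0}, {"dx": 4.4, "dy": 0.8, "dz": 14, "yaw": 0.4, "gripper": 0}]}}

```text
clock: 29.12
tcp_pos: [0.5402, -0.38, 0.0962]
orientation: [-2.12, -2.311, 0.001]
contact_force: [-0.1, 0.1, -2.8]
grip_width: 0.0544
gripper_force: 55.0
```

{"api": "send_rows", "payload": {"steps": [{"dx": 0, "dy": 0, "dz": 0, "yaw": 0, "gripper": 0}, {"dx": 0, "dy": 0, "dz": 0, "yaw": 0, "gripper": 0}, {"dx": 0, "dy": 0, "dz": 0, "yaw": 0, "gripper": 0}, {"dx": 0, "dy": 0, "dz": 0, "yaw": 0, "gripper": 0}]}}

```text
clock: 29.62
tcp_pos: [0.5419, -0.3818, 0.0989]
orientation: [2.125, 2.312, 0.0]
contact_force: [0.6, -0.2, -1.8]
grip_width: 0.0542
gripper_force: 55.0
```

```bash
cat > fit2.py <<'E'
from h import *
f=grab("wrist"); o=status.get_obs(); a,R=head(o); C=cloud(f); L=(C-o["tcp_pos"])@R
q=(abs(L[...,1])<.035)&(L[...,0]>-.02)&(L[...,0]<.08)&(L[...,2]>.004)&(L[...,2]<.015)
n,l,s,c=cv2.connectedComponentsWithStats(q.astype(np.uint8)); i=1+np.argmax(s[1:,4]); P=L[l==i]
S=P[(P[:,0]>.025)&(P[:,0]<.045)]; e=np.percentile(S[:,1],[.5,99.5]); xe=P[abs(P[:,1])<.02][:,0].max()
print("gps in tool",round(xe-.055,4),e.mean().round(4),"z",np.median(P[:,2]).round(4))
m=(C[...,2]>.018)&(C[...,2]<.026)&(abs(C[...,0]-.54)<.09)&(C[...,1]>-.5)&(C[...,1]<-.25)
r=cv2.minAreaRect(np.float32(C[m][:,:2])); h=np.radians(90+r[2]);d=np.array([np.cos(h),np.sin(h)]); print("block",r, "centre",np.array(r[0])+(r[1][1]/2-.095)*d)
E
python3 - <<'E'
exec(open("fit2.py").read())
for i in range(3): f=imaging.grab_frame("wrist"); go(.5425,-.3797,.054,95.0)
E
```

```text
gps in tool 0.0009 -0.0002 z 0.0098
block ((0.5422771573066711, -0.3786301612854004), (0.1107204258441925, 0.19037805497646332), 4.867781162261963) centre [ 0.54226112 -0.37844182]
clock 29.73 at [ 0.5418 -0.3817  0.0986] head 94.8 w 0.0544 move [0.2  0.09 4.46] yaw -0.2 j7 0.24
clock 29.77 at [ 0.5417 -0.3817  0.0984] head 94.8 w 0.0545 move [0.19 0.1  4.44] yaw -0.2 j7 0.24
clock 29.82 at [ 0.5417 -0.3817  0.0983] head 94.8 w 0.0544 move [0.19 0.1  4.43] yaw -0.2 j7 0.24
```

{"api": "send_rows", "payload": {"steps": [{"dx": 0.2, "dy": 0.1, "dz": 1, "yaw": 0, "gripper": 0}, {"dx": 0.2, "dy": 0.1, "dz": 2, "yaw": 0, "gripper": 0}, {"dx": 0.2, "dy": 0.1, "dz": 3, "yaw": 0, "gripper": 0}, {"dx": 0.2, "dy": 0.1, "dz": 3.2, "yaw": 0, "gripper": 0}, {"dx": 0.2, "dy": 0.1, "dz": 3.2, "yaw": 0, "gripper": 0}]}}

```text
clock: 30.45
tcp_pos: [0.5425, -0.3795, 0.066]
orientation: [-2.125, -2.313, -0.0]
contact_force: [-0.3, 0.6, -3.1]
grip_width: 0.0545
gripper_force: 55.0
```

{"api": "send_rows", "payload": {"steps": [{"dx": 0, "dy": 0, "dz": 0.3, "yaw": 0, "gripper": 0}, {"dx": 0, "dy": 0, "dz": 0.6, "yaw": 0, "gripper": 0}, {"dx": 0, "dy": 0, "dz": 0.9, "yaw": 0, "gripper": 0}, {"dx": 0, "dy": 0, "dz": 1.1, "yaw": 0, "gripper": 0}, {"dx": 0, "dy": 0, "dz": 1.1, "yaw": 0, "gripper": 0}]}}

```text
clock: 31.08
tcp_pos: [0.5424, -0.3795, 0.0551]
orientation: [-2.125, -2.313, 0.0]
contact_force: [-0.7, -0.3, -3.2]
grip_width: 0.0545
gripper_force: 55.1
```

{"api": "send_rows", "payload": {"steps": [{"dx": 0, "dy": 0, "dz": 0.1, "yaw": 0, "gripper": 0}, {"dx": 0, "dy": 0, "dz": 0.2, "yaw": 0, "gripper": 0}, {"dx": 0, "dy": 0, "dz": 0.3, "yaw": 0, "gripper": 0}, {"dx": 0, "dy": 0, "dz": 0.3, "yaw": 0, "gripper": 0}]}}

```text
clock: 31.58
tcp_pos: [0.5425, -0.3795, 0.0522]
orientation: [-2.126, -2.313, -0.0]
contact_force: [-0.1, 0.9, -3.3]
grip_width: 0.0548
gripper_force: 55.1
```

{"api": "send_rows", "payload": {"steps": [{"dx": 0, "dy": 0, "dz": 0.1, "yaw": 0, "gripper": 0}, {"dx": 0, "dy": 0, "dz": 0.1, "yaw": 0, "gripper": 0.75}, {"dx": 0, "dy": 0, "dz": 0.1, "yaw": 0, "gripper": 1}, {"dx": 0, "dy": 0, "dz": 0, "yaw": 0, "gripper": 1}, {"dx": 0, "dy": 0, "dz": -1, "yaw": 0, "gripper": 1}]}}

```text
clock: 32.2
tcp_pos: [0.5421, -0.3794, 0.0621]
orientation: [-2.125, -2.312, 0.0]
contact_force: [-0.2, 0.0, -0.5]
grip_width: 0.0854
gripper_force: 0.0
```

{"api": "send_rows", "payload": {"steps": [{"dx": 0, "dy": 0, "dz": -4, "yaw": 0, "gripper": 1}, {"dx": 0, "dy": 0, "dz": -9, "yaw": 0, "gripper": 1}, {"dx": -3, "dy": 0, "dz": -14, "yaw": 0, "gripper": 1}, {"dx": -6, "dy": 0, "dz": -19, "yaw": 0, "gripper": 1}, {"dx": -6, "dy": 0, "dz": -19, "yaw": 0, "gripper": 1}]}}

```text
clock: 32.83
tcp_pos: [0.549, -0.4434, 0.2582]
orientation: [2.124, 2.301, 0.001]
contact_force: [-0.2, -0.2, -0.4]
grip_width: 0.085
gripper_force: 0.0
```

Run:
```python
from h import *
for i in range(4): f=grab("wrist")
C=cloud(f)
m=(C[...,2]>.024)&(C[...,2]<.045)&(abs(C[...,0]-.5424)<.045)&(abs(C[...,1]+.3785)<.075)
P=C[m]; T=P[P[:,2]>.036]; r=cv2.minAreaRect(np.float32(T[:,:2])); print("gps top",len(T),r,np.percentile(T[:,2],[5,50,95]))
A=np.c_[T[:,0]-.54,T[:,1]+.38,np.ones(len(T))]; print("plane",np.linalg.lstsq(A,T[:,2],rcond=None)[0].round(4))
b=grab("scene"); s=grab("side")
for n,g in(("scene",b),("side",s)):
  Cg=cloud(g); m=(Cg[...,2]>.036)&(Cg[...,2]<.05)&(abs(Cg[...,0]-.5424)<.045)&(abs(Cg[...,1]+.3785)<.08); T=Cg[m]; print(n,m.sum(),np.percentile(T[:,2],[5,50,95]).round(4) if m.sum() else "")
# wax tin, jar, knife, look-alike now vs before
f0=pickle.load(open("f0.pkl","rb"))["scene"]
for k,lo,hi in(("red",(0,200,100),(4,255,255)),("tin",(60,60,40),(85,255,140)),("yellow",(24,200,150),(32,255,255))):
  for nm,g in(("before",f0),("now",b)): print(k,nm,[(c.round(1).tolist(),int(a)) for c,a,_ in blobs(g,lo,hi,40) if 110<c[1]<260])
go(.5,-.4,.2,95)
x=np.hstack([cv2.resize(f["color"][:,:,::-1],(400,300)),cv2.resize(b["color"][100:340,30:480,::-1],(400,300))]); y=cv2.resize(s["color"][80:384,:,::-1],(500,297)); y=cv2.copyMakeBorder(y,0,0,0,300,0)
cv2.imwrite("pics/end.png",np.vstack([x,y]))
```

```text
gps top 5428 ((0.542766273021698, -0.38230180740356445), (0.05604086071252823, 0.11595021933317184), 4.8588032722473145) [0.04016676 0.04210542 0.04353074]
plane [ 0.0005 -0.0041  0.042 ]
scene 773 [0.038  0.0417 0.0442]
side 234 [0.0372 0.0414 0.0431]
red before [([408.6, 200.3], 3096), ([249.6, 223.8], 177)]
red now [([408.5, 200.3], 2622), ([249.6, 223.7], 157)]
tin before [([135.2, 150.1], 44), ([187.6, 200.6], 136), ([287.4, 210.5], 218)]
tin now [([100.6, 149.0], 47), ([135.0, 149.6], 46), ([416.3, 198.5], 118), ([187.2, 200.7], 106)]
yellow before []
yellow now []
clock 33.12 at [ 0.5472 -0.4381  0.2509] head 94.9 w 0.0856 move [ 4.19 -4.37  5.11] yaw -0.1 j7 0.4
```

View pics/end.png

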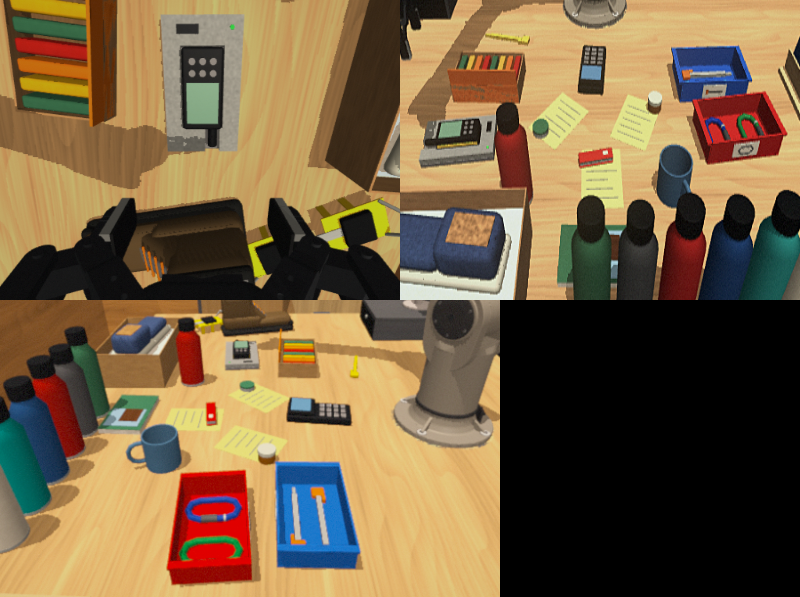

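The final picture shows the GPS flat in the cradle, its top at 42 mm and its plane level. Both pegs lie in the blue bin and both carabiners in the red bin, and everything else is where it was.

```bash
python3 -c "
from bench import workorder
print(workorder.hand_in())"
```

```text
the job is handed in; nothing more can be done
None
```

The job is handed in at about 33 s of the 72 s limit: both pegs are in the blue bin, both carabiners are in the red bin, and the GPS handset sits screen up, flat and fully home in its cradle; the verdict was not shown.

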